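# Pin the focus barrel and tighten its lock ring

### The arm

A 6-joint arm with a two-finger parallel gripper is mounted at the origin on a cart in front of the work surface, level with it; the furniture and walls round the work are solid. World frame = base frame: x ahead of the robot, y to its left, z up, the work surface at z = 0. Lengths are in m, angles in rad, forces in N, time in s.
With the tool pointing down it reaches from about 0.35 to 0.725 m from the base axis. Payload 4.3 kg.
Tool frame: the origin (TCP) lies at the very end of the fingers, on their centre line; the grasp point (between the pads) lies 19 mm behind it (bot.pinch_z is the distance from the TCP to the grasp point, in m); x points along the fingers, z is the direction in which the jaws open and shut, and the axes are right-handed (so a half turn about x gives the same grasp; the last joint's range is limited). The gripper opens to 85 mm and grips with 20 to 120 N. Pads are 22 mm wide; open, the fingers measure 114 mm over their backs; the gripper's body (76 mm by 85 mm) begins 54 mm behind the grasp point. The pads swing forward as they close: fully open they stand 13 mm farther back than shut.
Start: joints at [1.052, 0.377, 0.081, 1.274, 0, 1.46], TCP at [0.229, 0.528, 0.231] pointing down, gripper open.
Joint ranges: [-2.72, 2.72], [-0.84, 1.66], [-1.02, 1.22], [-1.77, 2.12], [-1.37, 1.28], [-3.14, 3.14]. Speed limits (rad/s): [2.57, 2.57, 3.14, 3.14, 3.14, 3.14].

### API

Orientations are given as a rotation vector (axis times angle).
In Python, from cell import bot, imaging, order gives the robot as it stands.
- The arm moves only by the tool carry_out, never from a script. Its argument "motion" is a list of rows, each an object of numbers: "dx", "dy", "dz": the shift along the world's x, y, z in m; "wx", "wy", "wz": the turn, a rotation vector about the world's x, y, z in degrees; "jaw": the finger opening in m, from 0 to 0.0854. In form: [{"dx": .., "dy": .., "dz": .., "wx": .., "wy": .., "wz": .., "jaw": ..}, ...]. A call has 1 to 8 rows; each row shifts and turns the commanded pose from where the row before left it; what a row does not reach is not made up. A row lasts 1/12 s, in which the tool goes at most 41.7 mm and 7.16 degrees, less where a joint would pass 70% of its speed; a pose out of reach is approached as far as the arm can. A call with a gripper value outside its range is refused whole. The fingers move at their own pace and stop on an object; "squeeze" is the grip in N (left out, the last holds). Time passes only in rows, so rows that do not move let the fingers close. It gives the time, the measured TCP pose, the force and the opening at its end, in the units of the state.
- bot.observe(): the state, without advancing time (a new reading comes with each control period).
- imaging.get_image(name): name is "side" or "top"; returns the picture (480x640x3 uint8, red, green, blue); there is no depth.
- imaging.calibration(name): a dict with "camera_matrix" (3x3 intrinsics, pixels), "position" and "attitude" of the camera in the world. Camera axes: x right, y down, z forward; pixel columns grow to the right and rows downward; lengths in m; the calibration is good to about 2 mm. A picture is of the moment at which its call begins. calibration takes no time and is no camera call.
- order.sign_off(): hands the job in, once; it reports no verdict.
The state is a dict: "clock": time; "q": joint angles; "qvel": joint speeds; "tau": joint torques, N m; "position": TCP position; "eef_rot": TCP orientation; "ft_force": force on the tool from outside, world axes, zero at the start; "torque": the same for the moment, N m; "opening": finger opening in m.
Only numpy, scipy, OpenCV 4.12 (cv2) and the standard library are available. Lean on these libraries where they do the work, as an engineer would, in place of code of your own. Each camera call takes 0.05 s, during which the arm holds its last target.

### The job

Fix the focus of the upward-looking bench camera: turn its barrel until the cross-hole in its side faces the index pin, and push the pin fully home into the hole so that it holds the barrel still. Then turn the knurled lock ring clockwise (seen from above) until it is tight down against the housing, leaving the pin in. Leave the flask, the reagent bottle and the loose stopper beside the camera where they stand.

Things in the scene. Friction and masses are not known exactly. Their poses are not given: they have to be found in the camera images.
- housing_axis (a point): on the camera's upright axis at the top of the housing's round neck, 38 mm above the worktop. z is up; -x points level from the axis to the index pin. The housing is fixed: grey base plate 125 x 110 x 12 mm (x, y, z) centred on the axis, grey neck 50 mm in diameter on it (62 mm at its foot)
- barrel_grip (a point): on the axis, 82 mm above the worktop, in the gripping band of the focus barrel: an upright aluminium cylinder 40 mm in diameter, finely knurled from 77 to 92 mm, black lens face on top (glass to 95 mm). A white line on rim and band stands above the cross-hole; -x points to the hole. It turns with about 0.05 N m and stays where left
- cross_hole (a point): centre of the mouth of the cross-hole in the barrel's side, 20 mm from the axis, 68 mm above the worktop; it turns with the barrel. The hole is 8.7 mm wide for the 8 mm pin, with a rounded mouth that draws the pin in when it is up to about 0.15 rad off
- focus_barrel (a joint): angle of the barrel, rad: 0 with the cross-hole exactly at the pin; positive when the hole stands anticlockwise of the pin seen from above. It starts between 0.45 and 1.25, so the barrel must be turned clockwise. With the pin home it has a few hundredths of a rad of play either way
- lock_ring (a joint): angle of the lock ring relative to the barrel, rad: grows as it is turned clockwise seen from above (tightened), stops at 1.3, tight on the housing; starts between 0.2 and 0.7. Its thread drags (0.12 N m, more than the barrel's friction): an unpinned barrel turns along with the ring
- ring_center (a point): centre of the lock ring, on the axis: dark steel, knurled, 56 mm in diameter, 16 mm high, round the barrel just above the neck, which is narrower. Its middle is 48 mm above the worktop when quite loose and 46 mm when tight. The white line on the ring (top and side) meets the white line on the neck when tight
- pin_knob (a point): centre of the outer end face of the index pin's round black knob (18 mm diameter, 14 mm long), 68 mm above the worktop, 78 mm from the axis when out and 66 mm when home; its x axis points to the barrel's axis, the direction in which the pin is pushed. Nothing stands above the knob; the worktop is free outside it
- index_pin (a joint): travel of the index pin, m: 0 out (its tip just clear of the barrel), 0.012 home (knob against the bracket). Moves with about 1.5 N and stays where it is left; it stops after about 2 mm if the hole does not face it
- flask_125_mid (a point): middle (57 mm up) of a glass conical flask, 67 mm in diameter and 114 mm high, standing loose behind the camera; not to be disturbed
- reagent_1_mid (a point): middle (58 mm up) of a brown glass reagent bottle, 52 mm in diameter and 116 mm high, standing loose on the right of the camera; not to be disturbed
- stopper_white_1_mid (a point): middle (13 mm up) of a loose white rubber stopper, 34 mm in diameter and 26 mm high, to the left of the camera; not to be disturbed
- pin_guide (a point): centre of the top of the aluminium bracket that guides the index pin, 78 mm above the worktop, 46 mm from the axis; fixed to the base plate. The bracket is 12 mm thick (40 to 52 mm from the axis) and 26 mm wide; axes as housing_axis
Things that resemble listed ones, but are neither listed nor needed, are in the scene too. Leave any purple look-alike of the part that bears housing_axis alone.

How it is judged:
By the outcome, as a careful person would: the job done as asked, in the order asked, and still so for the second after the job is handed in, with the robot touching nothing.
It also fails if it takes over 72 s, if anything falls off the work surface, if the arm or the gripper's body presses on something with over 40 N, if the wrist force passes 120 N, or if a joint passes its speed limit or range.

## Working session

There is one attempt and no reset: what is moved stays moved. The work goes in short steps, Python scripts to look and compute and a tool call to move; the robot and the scene stay as the last step left them, time stands still between calls to the robot, and variables do not carry over. Pictures are saved under pics/ and viewed, and the job is handed in when it is done.

Besides the shell and the picture viewer there is one more tool, called after "Emit:" in YAML: its name, and indented under it one key for each argument. carry_out: Moves the arm, as the interface text tells. Its arguments: {"type":"object","properties":{"motion":{"type":"array"},"squeeze":{"type":"number"}},"required":["motion"]}

```bash
ls; mkdir -p pics
python3 - <<'E'
from cell import bot, imaging, order
import cv2
for n in("side","top"):
    im=imaging.get_image(n); cv2.imwrite(f"pics/{n}0.png",im[:,:,::-1])
    c=imaging.calibration(n); print(n,c)
print(bot.observe(), bot.pinch_z)
E
```

```text
pics
side {'camera_matrix': array([[453.5913846 ,   0.        , 322.00776974],
       [  0.        , 453.5913846 , 244.03365966],
       [  0.        ,   0.        ,   1.        ]]), 'position': array([0.3598611 , 0.62445462, 0.40768354]), 'attitude': array([-0.29232704,  2.41411498, -1.72920531])}
top {'camera_matrix': array([[448.32921477,   0.        , 326.47152805],
       [  0.        , 448.32921477, 232.5292558 ],
       [  0.        ,   0.        ,   1.        ]]), 'position': array([ 0.42175924, -0.3176251 ,  0.99855707]), 'attitude': array([-2.29416535,  1.9021666 , -0.20031661])}
{'clock': 0.1, 'q': array([ 1.05168408e+00,  3.77986750e-01,  7.98105883e-02,  1.27439130e+00,
       -1.41248831e-05,  1.46048147e+00]), 'qvel': array([-0.0004019 , -0.0016106 ,  0.00186532, -0.00104466,  0.00019812,
        0.00058144]), 'tau': array([ 8.97193991e-05, -4.64697754e+01,  2.70579976e+01,  1.20448612e-02,
       -1.80027387e-04, -1.31645982e-05]), 'position': array([0.22829245, 0.52712715, 0.23047594]), 'eef_rot': array([-0.9039008 ,  1.37691415,  0.90255829]), 'ft_force': array([ 0.20250104, -0.98862808,  0.09615372]), 'torque': array([ 0.03195411, -0.06419386,  0.03386399]), 'opening': 0.08553120719363526} 0.0187
```

View pics/side0.png

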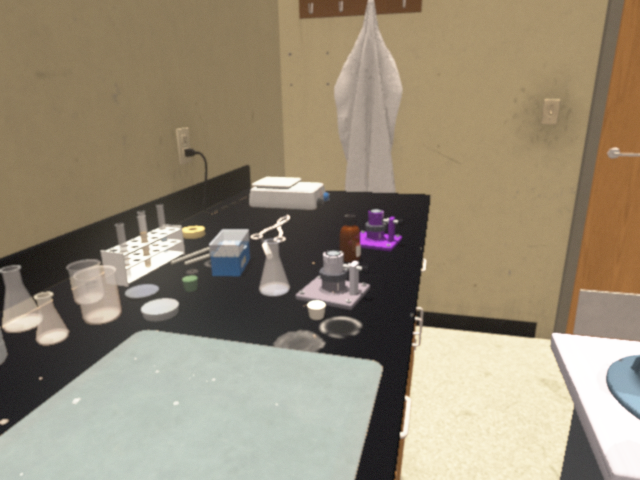

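View pics/top0.png

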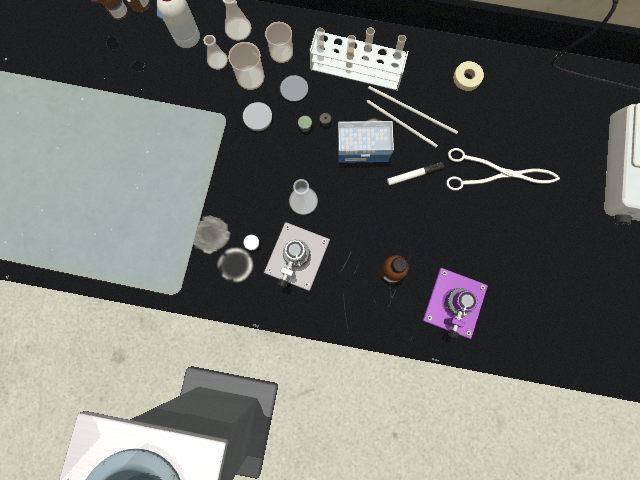

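The grey unit (top px 297,255; side px 335,275) is the target, because the base plate is described as grey and the purple one at (457,302) is the look-alike. I'll confirm this in an enlarged crop.

```bash
cat > h.py <<'E'
import numpy as np, cv2
from scipy.spatial.transform import Rotation as R
from cell import bot, imaging, order
CAL={n:imaging.calibration(n) for n in("side","top")}
def ray(n,u,v,z):
    c=CAL[n];K=c["camera_matrix"];d=R.from_rotvec(c["attitude"]).as_matrix()@np.linalg.solve(K,[u,v,1.]);p=np.array(c["position"])
    return p+d*(z-p[2])/d[2]
def proj(n,P):
    c=CAL[n];q=R.from_rotvec(c["attitude"]).inv().apply(np.atleast_2d(P)-c["position"]);q=q@c["camera_matrix"].T
    return q[:,:2]/q[:,2:]
def crop(n,cu,cv,hw,hh,k,name,im=None,pts=None):
    if im is None: im=imaging.get_image(n)
    u0,v0=int(cu-hw),int(cv-hh)
    c=im[v0:v0+2*hh,u0:u0+2*hw,::-1]
    c=cv2.resize(c,None,fx=k,fy=k,interpolation=cv2.INTER_CUBIC)
    if pts is not None:
        for u,v in proj(n,pts): cv2.circle(c,(int((u+.5-u0)*k),int((v+.5-v0)*k)),2,(0,0,255),-1)
    cv2.imwrite("pics/"+name,c)
E
python3 - <<'E'
from h import *
im=cv2.imread("pics/top0.png")[:,:,::-1]; crop("top",295,250,50,37,8,"t1.png",im)
im=cv2.imread("pics/side0.png")[:,:,::-1]; crop("side",330,275,50,37,8,"s1.png",im)
for n,u,v,z in [("top",295,255,.012),("top",252,242,.026),("side",317,303,.026),("top",457,302,.012),("top",303,203,0),("top",395,275,0),("side",275,291,0)]: print(n,u,v,ray(n,u,v,z))
print(proj("top",[[0,0,0]]))
E
```

```text
top 295 255 [ 0.56066737 -0.22460055  0.012     ]
top 252 242 [ 0.56951473 -0.12704924  0.026     ]
side 317 303 [ 0.56829419 -0.12761105  0.026     ]
top 457 302 [ 0.5246258  -0.59213944  0.012     ]
top 303 203 [ 0.6845652  -0.21749665  0.        ]
top 395 275 [ 0.55950794 -0.45174266  0.        ]
side 275 291 [ 0.68604747 -0.21528711  0.        ]
[[130.83697697 505.86714155]]
```

View pics/t1.png

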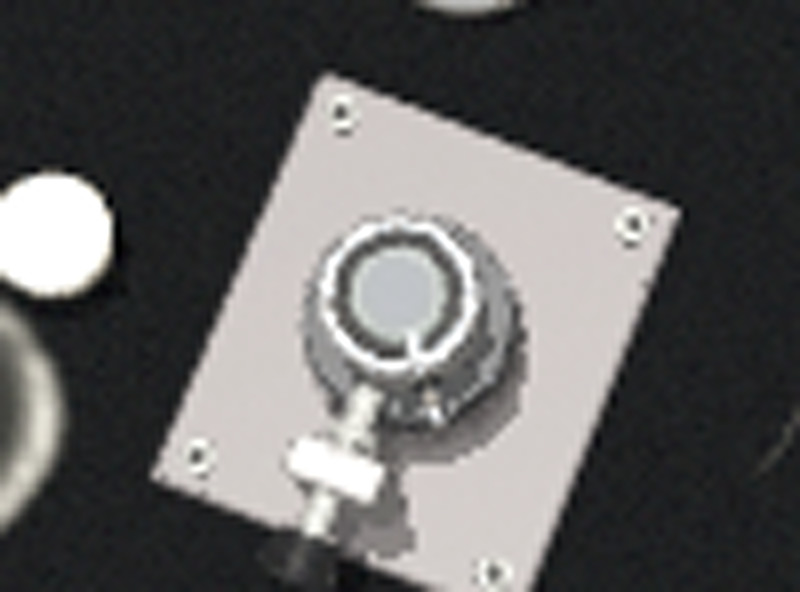

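View pics/s1.png

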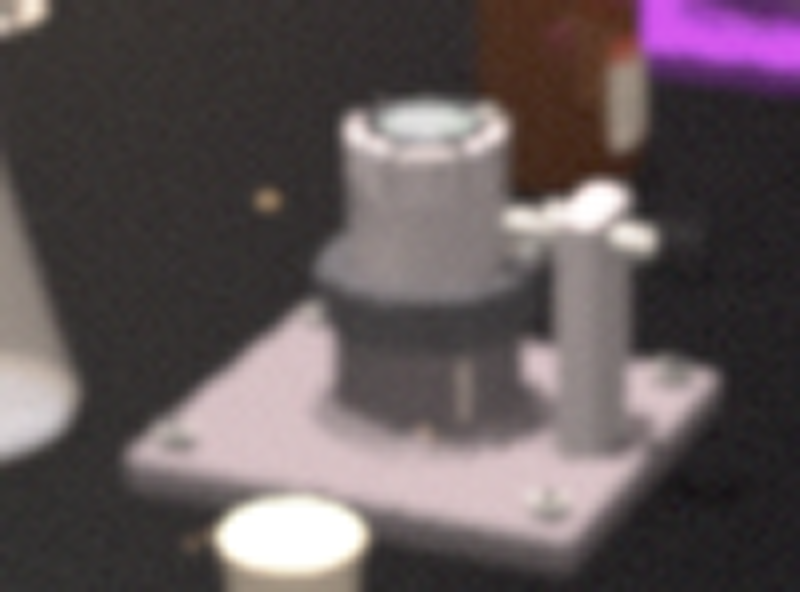

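```bash
cat > fit.py <<'E'
from h import *
from scipy.optimize import least_squares
def px(n,x,y):
    u0,v0=(245,213) if n=="top" else (280,238)
    return np.array([u0+x/8-.4375,v0+y/8-.4375])
# (cam, crop px, local point)
A=[("top",(325,72),(.0625,.055,.012)),("top",(682,210),(.0625,-.055,.012)),("top",(150,478),(-.0625,.055,.012)),
("top",(400,290),(0,0,.092)),("top",(342,463),(-.046,0,.078)),("top",(340,112),None),
("side",(128,455),(.0625,.055,.012)),("side",(720,378),(-.0625,-.055,.012)),("side",(578,548),(-.0625,.055,.012)),("side",(427,130),(0,0,.092)),("side",(595,208),(-.046,0,.078))]
A=[a for a in A if a[2]]
def pos(p,l):
    c,s=np.cos(p[2]),np.sin(p[2]); return [p[0]+c*l[0]-s*l[1],p[1]+s*l[0]+c*l[1],l[2]]
def run(cams):
    B=[a for a in A if a[0] in cams]
    f=lambda p:np.concatenate([proj(n,pos(p,l))[0]-px(n,*q) for n,q,l in B])
    r=least_squares(f,[.56,-.22,.1]); print(cams,r.x,np.round(f(r.x).reshape(-1,2),1).tolist()); return r.x
if __name__=="__main__":
    run(["top"]);run(["side"]);p=run(["top","side"])
    w=ray("top",*px("top",416,348),.092)-np.array([p[0],p[1],.092]); a=np.arctan2(w[1],w[0]); print("line r",np.hypot(*w[:2]),"barrel",(a-(p[2]+np.pi)+np.pi)%(2*np.pi)-np.pi)
    for pt in((431,405),(431,385)):
        w=ray("top",*px("top",*pt),.056)-np.array([p[0],p[1],.056]); a=np.arctan2(w[1],w[0]); print("ring r",np.hypot(*w[:2]),"ang",(a-(p[2]+np.pi)+np.pi)%(2*np.pi)-np.pi)
    for q in ((465,360),(463,420)):
      for z in (.033,.015):
        w=ray("side",*px("side",*q),z)-np.array([p[0],p[1],z]); a=np.arctan2(w[1],w[0]); print("neck r",np.hypot(*w[:2]),"ang",(a-(p[2]+np.pi)+np.pi)%(2*np.pi)-np.pi)
E
python3 fit.py
```

```text
['top'] [ 0.56102186 -0.22932289 -0.18645783] [[-0.2, -0.6], [0.5, -0.4], [0.0, 0.0], [0.2, 0.4], [-0.5, 0.5]]
['side'] [ 0.55884702 -0.22380522 -0.17832388] [[-0.9, 0.6], [0.6, -0.3], [-0.1, -0.4], [0.1, -0.0], [0.2, -0.3]]
['top', 'side'] [ 0.5602704  -0.22860164 -0.18613688] [[-0.6, -0.3], [0.2, -0.2], [-0.4, 0.3], [-0.2, 0.7], [-0.9, 0.7], [-0.9, -0.6], [0.4, -1.1], [-0.6, -1.4], [-0.0, -0.8], [-0.1, -1.1]]
line r 0.014317416212329825 barrel 0.7060725877667373
ring r 0.02415586833578556 ang 0.6486142678498084
ring r 0.01905636847050946 ang 0.7217139044030443
neck r 0.018705680363387975 ang -0.629389128586086
neck r 0.02697814347293893 ang 1.6152078410335342
neck r 0.05393815931142657 ang -0.9972131160130284
neck r 0.01632810151953131 ang -0.5831293043537884
```

Run:
```python
from h import *
s=bot.observe(); M=R.from_rotvec(s["eef_rot"]).as_matrix(); print(M.round(3)); print(np.degrees(np.arctan2(M[1,2],M[0,2])))
d=np.array([.560,-.229])-s["position"][:2]; print(d)
```

```text
[[-0.001 -0.918  0.398]
 [-0.002  0.398  0.918]
 [-1.     0.    -0.002]]
66.57764493953319
[ 0.33170755 -0.75612715]
```

Emit:
carry_out:
  motion:
    - {"dx": 0.0138,"dy": -0.0315,"wz": 1.36}
    - {"dx": 0.0138,"dy": -0.0315,"wz": 1.36}
    - {"dx": 0.0138,"dy": -0.0315,"wz": 1.36}
    - {"dx": 0.0138,"dy": -0.0315,"wz": 1.36}
    - {"dx": 0.0138,"dy": -0.0315,"wz": 1.36}
    - {"dx": 0.0138,"dy": -0.0315,"wz": 1.36}
    - {"dx": 0.0138,"dy": -0.0315,"wz": 1.36}
    - {"dx": 0.0138,"dy": -0.0315,"wz": 1.36}

```text
validation failed for argument at $.mo...
```

Emit:
carry_out:
  motion:
    - {"dx": 0.0138,"dy": -0.0315,"wz": 1.36}
    - {"dx": 0.0138,"dy": -0.0315,"wz": 1.36}
    - {"dx": 0.0138,"dy": -0.0315,"wz": 1.36}
    - {"dx": 0.0138,"dy": -0.0315,"wz": 1.36}
    - {"dx": 0.0138,"dy": -0.0315,"wz": 1.36}
    - {"dx": 0.0138,"dy": -0.0315,"wz": 1.36}
    - {"dx": 0.0138,"dy": -0.0315,"wz": 1.36}
    - {"dx": 0.0138,"dy": -0.0315,"wz": 1.36}

```text
validation failed for argument at $.mo...
```

Emit:
carry_out:
  motion:
    - {"dx": 0.0138,"dy": -0.0315,"dz": 0,"wx": 0,"wy": 0,"wz": 1.36,"jaw": 0.085}

```text
clock: 0.18
position: [0.241, 0.4992, 0.2301]
eef_rot: [-0.923, 1.366, 0.927]
ft_force: [2.6, -0.7, 0.2]
opening: 0.0846
```

Emit:
carry_out:
  motion:
    - {"dx": 0.0138,"dy": -0.0315,"dz": 0,"wx": 0,"wy": 0,"wz": 1.36,"jaw": 0.085}
    - {"dx": 0.0138,"dy": -0.0315,"dz": 0,"wx": 0,"wy": 0,"wz": 1.36,"jaw": 0.085}
    - {"dx": 0.0138,"dy": -0.0315,"dz": 0,"wx": 0,"wy": 0,"wz": 1.36,"jaw": 0.085}
    - {"dx": 0.0138,"dy": -0.0315,"dz": 0,"wx": 0,"wy": 0,"wz": 1.36,"jaw": 0.085}
    - {"dx": 0.0138,"dy": -0.0315,"dz": 0,"wx": 0,"wy": 0,"wz": 1.36,"jaw": 0.085}
    - {"dx": 0.0138,"dy": -0.0315,"dz": 0,"wx": 0,"wy": 0,"wz": 1.36,"jaw": 0.085}
    - {"dx": 0.0138,"dy": -0.0315,"dz": 0,"wx": 0,"wy": 0,"wz": 1.36,"jaw": 0.085}
    - {"dx": 0.0138,"dy": -0.0315,"dz": 0,"wx": 0,"wy": 0,"wz": 1.36,"jaw": 0.085}

```text
clock: 0.85
position: [0.3527, 0.2425, 0.231]
eef_rot: [-1.065, 1.295, 1.066]
ft_force: [0.9, -0.1, -0.3]
opening: 0.0851
```

Emit:
carry_out:
  motion:
    - {"dx": 0.0138,"dy": -0.0315,"dz": 0,"wx": 0,"wy": 0,"wz": 1.36,"jaw": 0.085}
    - {"dx": 0.0138,"dy": -0.0315,"dz": 0,"wx": 0,"wy": 0,"wz": 1.36,"jaw": 0.085}
    - {"dx": 0.0138,"dy": -0.0315,"dz": 0,"wx": 0,"wy": 0,"wz": 1.36,"jaw": 0.085}
    - {"dx": 0.0138,"dy": -0.0315,"dz": 0,"wx": 0,"wy": 0,"wz": 1.36,"jaw": 0.085}
    - {"dx": 0.0138,"dy": -0.0315,"dz": 0,"wx": 0,"wy": 0,"wz": 1.36,"jaw": 0.085}
    - {"dx": 0.0138,"dy": -0.0315,"dz": 0,"wx": 0,"wy": 0,"wz": 1.36,"jaw": 0.085}
    - {"dx": 0.0138,"dy": -0.0315,"dz": 0,"wx": 0,"wy": 0,"wz": 1.36,"jaw": 0.085}
    - {"dx": 0.0138,"dy": -0.0315,"dz": 0,"wx": 0,"wy": 0,"wz": 1.36,"jaw": 0.085}

```text
clock: 1.52
position: [0.4632, -0.0095, 0.231]
eef_rot: [-1.205, 1.211, 1.207]
ft_force: [0.5, 0.5, 0.4]
opening: 0.0852
```

Emit:
carry_out:
  motion:
    - {"dx": 0.0138,"dy": -0.0314,"dz": 0,"wx": 0,"wy": 0,"wz": 1.37,"jaw": 0.085}
    - {"dx": 0.0138,"dy": -0.0314,"dz": 0,"wx": 0,"wy": 0,"wz": 1.37,"jaw": 0.085}
    - {"dx": 0.0138,"dy": -0.0314,"dz": 0,"wx": 0,"wy": 0,"wz": 1.37,"jaw": 0.085}
    - {"dx": 0.0138,"dy": -0.0314,"dz": 0,"wx": 0,"wy": 0,"wz": 1.37,"jaw": 0.085}
    - {"dx": 0.0138,"dy": -0.0314,"dz": 0,"wx": 0,"wy": 0,"wz": 1.37,"jaw": 0.085}
    - {"dx": 0.0138,"dy": -0.0314,"dz": 0,"wx": 0,"wy": 0,"wz": 1.37,"jaw": 0.085}
    - {"dx": 0.0138,"dy": -0.0314,"dz": 0,"wx": 0,"wy": 0,"wz": 1.37,"jaw": 0.085}
    - {"dx": 0,"dy": 0,"dz": 0,"wx": 0,"wy": 0,"wz": 0,"jaw": 0.085}

```text
clock: 2.18
position: [0.5612, -0.2332, 0.2295]
eef_rot: [-1.326, 1.132, 1.324]
ft_force: [-0.2, 0.7, -0.1]
opening: 0.0847
```

Run:
```python
from h import *
s=bot.observe(); print(s["position"],s["q"],s["ft_force"]); M=R.from_rotvec(s["eef_rot"]).as_matrix(); print(np.degrees(np.arctan2(M[1,2],M[0,2])),M[:,0])
crop("side",330,250,80,60,5,"s2.png")
```

```text
[ 0.56116483 -0.23321935  0.22947662] [-0.49724967  0.44643359  0.18080274  1.30446304 -0.00191405 -0.65507213] [-0.19453249  0.69752396 -0.06806055]
99.04255638169424 [-2.95650313e-04 -2.01732366e-03 -9.99997921e-01]
```

View pics/s2.png

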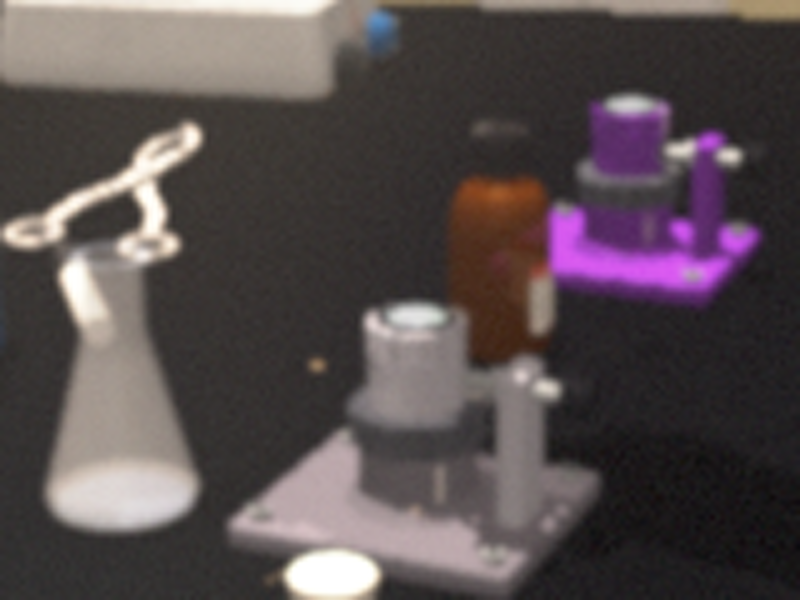

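Emit:
carry_out:
  motion:
    - {"dx": 0,"dy": 0,"dz": -0.035,"wx": 0,"wy": 0,"wz": 0,"jaw": 0.085}
    - {"dx": 0,"dy": 0,"dz": -0.035,"wx": 0,"wy": 0,"wz": 0,"jaw": 0.085}
    - {"dx": 0,"dy": 0,"dz": -0.035,"wx": 0,"wy": 0,"wz": 0,"jaw": 0.085}
    - {"dx": 0,"dy": 0,"dz": -0.02,"wx": 0,"wy": 0,"wz": 0,"jaw": 0.085}
    - {"dx": 0,"dy": 0,"dz": 0,"wx": 0,"wy": 0,"wz": 0,"jaw": 0.085}
    - {"dx": 0,"dy": 0,"dz": 0,"wx": 0,"wy": 0,"wz": 0,"jaw": 0.085}

```text
clock: 2.73
position: [0.5582, -0.226, 0.1054]
eef_rot: [-1.325, 1.128, 1.332]
ft_force: [-0.4, -0.2, 0.8]
opening: 0.0851
```

```bash
cat > st.py <<'E'
from h import *
P=np.array([.5603,-.2286]);Y=-.186
def st():
    s=bot.observe(); M=R.from_rotvec(s["eef_rot"]).as_matrix(); y=np.degrees(np.arctan2(M[1,2],M[0,2]))
    ex=np.array([np.cos(Y),np.sin(Y)]);ey=np.array([-ex[1],ex[0]]);d=s["position"][:2]-P;j=M[:2,2]
    print("t",round(s["clock"],2),"pos",s["position"].round(4),"local",(d@ex).round(4),(d@ey).round(4),"yaw",round(y,2),"F",s["ft_force"].round(1),"Fjaw",(s["ft_force"][:2]@j).round(1),"T",s["torque"].round(2),"open",round(s["opening"],4),"down",M[:,0].round(4),"q6",round(s["q"][5],2))
st()
E
python3 - <<'E'
from st import *
crop("side",330,250,80,60,5,"s3.png")
crop("top",295,245,60,45,6,"t3.png")
E
```

```text
t 2.73 pos [ 0.5582 -0.226   0.1054] local -0.0026 0.0022 yaw 99.33 F [-0.4 -0.2  0.8] Fjaw -0.1 T [-0.05 -0.   -0.03] open 0.0851 down [-0.0034  0.0022 -1.    ] q6 -0.65
```

View pics/s3.png

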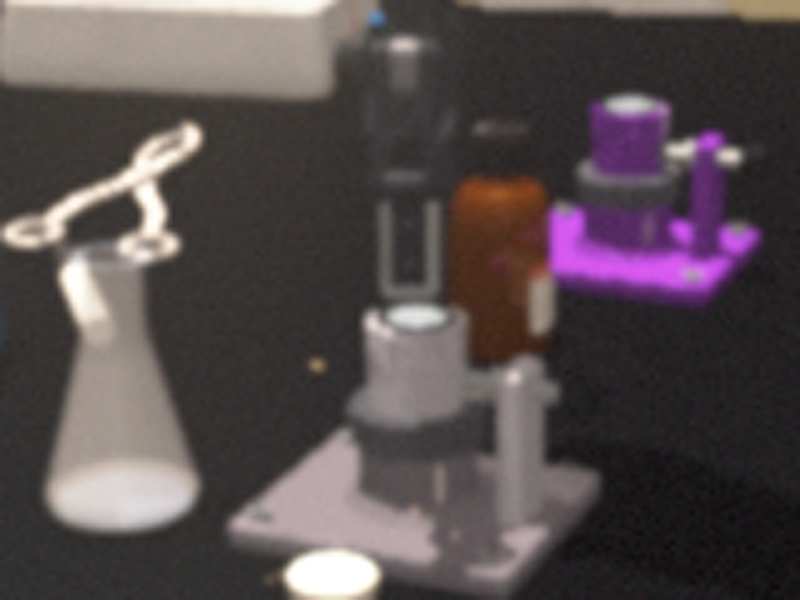

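View pics/t3.png

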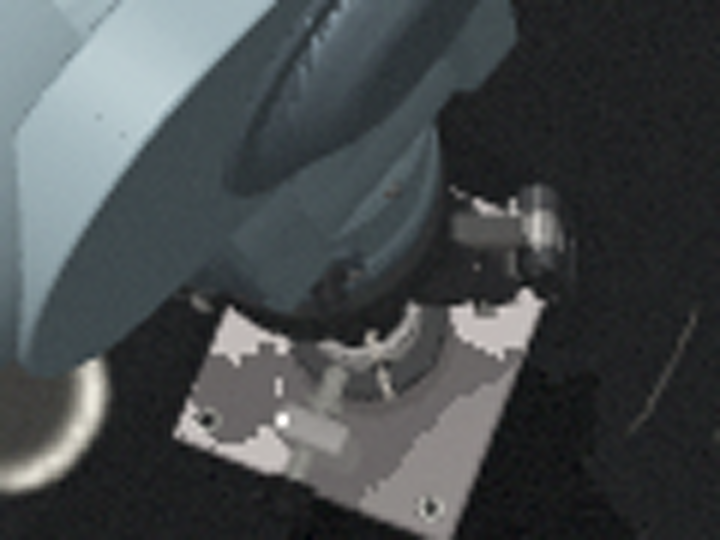

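Run:
```python
from h import *
for z in (.1054,.112,.118,.125): print(z,(proj("side",[[.551,-.184,z],[.549,-.170,z]])-[250,190])*5)
```

```text
0.1054 [[411.69737087 322.14784836]
 [408.46694679 334.72461649]]
0.112 [[411.57964973 306.18605899]
 [408.33955977 318.5486949 ]]
0.118 [[411.47213979 291.60880377]
 [408.22321421 303.77484522]]
0.125 [[411.3461166  274.5213417 ]
 [408.08682399 286.45567557]]
```

Emit:
carry_out:
  motion:
    - {"dx": 0.002,"dy": -0.002,"dz": -0.02,"wx": 0,"wy": 0,"wz": 0,"jaw": 0.085}
    - {"dx": 0,"dy": 0,"dz": -0.02,"wx": 0,"wy": 0,"wz": 0,"jaw": 0.085}
    - {"dx": 0,"dy": 0,"dz": -0.004,"wx": 0,"wy": 0,"wz": 0,"jaw": 0.085}
    - {"dx": 0,"dy": 0,"dz": 0,"wx": 0,"wy": 0,"wz": 0,"jaw": 0.085}
    - {"dx": 0,"dy": 0,"dz": 0,"wx": 0,"wy": 0,"wz": 0,"jaw": 0.085}

```text
clock: 3.25
position: [0.5627, -0.23, 0.064]
eef_rot: [-1.329, 1.128, 1.326]
ft_force: [-0.7, -0.4, 0.7]
opening: 0.0849
```

Run:
```python
from st import *
crop("side",330,270,60,45,6,"s4.png")
```

```text
t 3.25 pos [ 0.5627 -0.23    0.064 ] local 0.0026 -0.0009 yaw 99.29 F [-0.7 -0.4  0.7] Fjaw -0.2 T [-0.03  0.   -0.  ] open 0.0849 down [ 1.8e-03 -9.0e-04 -1.0e+00] q6 -0.65
```

View pics/s4.png

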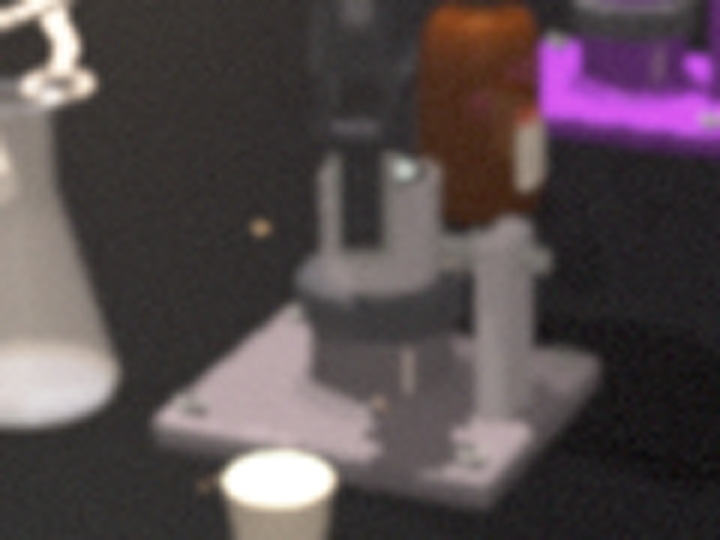

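Emit:
carry_out:
  motion:
    - {"dx": -0.001,"dy": 0,"dz": -0.002,"wx": 0,"wy": 0,"wz": 0,"jaw": 0.055}
    - {"dx": 0,"dy": 0,"dz": 0,"wx": 0,"wy": 0,"wz": 0,"jaw": 0.045}
    - {"dx": 0,"dy": 0,"dz": 0,"wx": 0,"wy": 0,"wz": 0,"jaw": 0.04}
    - {"dx": 0,"dy": 0,"dz": 0,"wx": 0,"wy": 0,"wz": 0,"jaw": 0.036}
    - {"dx": 0,"dy": 0,"dz": 0,"wx": 0,"wy": 0,"wz": 0,"jaw": 0.03}
    - {"dx": 0,"dy": 0,"dz": 0,"wx": 0,"wy": 0,"wz": 0,"jaw": 0.03}
  squeeze: 30

```text
clock: 3.8
position: [0.5609, -0.2283, 0.0611]
eef_rot: [-1.327, 1.125, 1.329]
ft_force: [-1.0, 4.7, 5.2]
opening: 0.039
```

```bash
python3 st.py
```

```text
t 3.8 pos [ 0.5609 -0.2283  0.0611] local 0.0005 0.0004 yaw 99.33 F [-1.   4.7  5.2] Fjaw 4.8 T [ 0.73  0.17 -0.05] open 0.039 down [ 6.0e-04  2.5e-03 -1.0e+00] q6 -0.66
```

Run:
```python
from h import *
P=np.array([.5606,-.2286]);Y=-.186
for n,(x,y),z in (("bar",(373,343),.092),("bar",(370,337),.092),("bar",(375,350),.092),("ring",(380,372),.056),("ring",(391,398),.056)):
    w=ray("top",235+x/6-.42,200+y/6-.42,z)[:2]-P; a=np.arctan2(w[1],w[0])-Y-np.pi; print(n,np.hypot(*w),(a+np.pi)%(2*np.pi)-np.pi)
```

```text
bar 0.016068791728544116 0.6902642511993253
bar 0.013786190332507515 0.6648404909341652
bar 0.018575204383832634 0.6861718281869784
ring 0.020841164354117887 0.6331708932159934
ring 0.030824322867830423 0.6810096419994807
```

Emit:
carry_out:
  motion:
    - {"dx": 0,"dy": 0,"dz": 0,"wx": 0,"wy": 0,"wz": -4.95,"jaw": 0.03}
    - {"dx": 0,"dy": 0,"dz": 0,"wx": 0,"wy": 0,"wz": -4.95,"jaw": 0.03}
    - {"dx": 0,"dy": 0,"dz": 0,"wx": 0,"wy": 0,"wz": -4.95,"jaw": 0.03}
    - {"dx": 0,"dy": 0,"dz": 0,"wx": 0,"wy": 0,"wz": -4.95,"jaw": 0.03}
    - {"dx": 0,"dy": 0,"dz": 0,"wx": 0,"wy": 0,"wz": -4.95,"jaw": 0.03}
    - {"dx": 0,"dy": 0,"dz": 0,"wx": 0,"wy": 0,"wz": -4.95,"jaw": 0.03}
    - {"dx": 0,"dy": 0,"dz": 0,"wx": 0,"wy": 0,"wz": -4.95,"jaw": 0.03}
    - {"dx": 0,"dy": 0,"dz": 0,"wx": 0,"wy": 0,"wz": -4.95,"jaw": 0.03}

```text
clock: 4.47
position: [0.5607, -0.2289, 0.061]
eef_rot: [-0.808, 1.414, 0.809]
ft_force: [-2.0, 2.5, 4.7]
opening: 0.039
```

Emit:
carry_out:
  motion:
    - {"dx": 0,"dy": 0,"dz": 0,"wx": 0,"wy": 0,"wz": 0,"jaw": 0.03}
    - {"dx": 0,"dy": 0,"dz": 0,"wx": 0,"wy": 0,"wz": 0,"jaw": 0.03}

```text
clock: 4.63
position: [0.5607, -0.2289, 0.061]
eef_rot: [-0.812, 1.413, 0.814]
ft_force: [-1.6, 3.3, 5.8]
opening: 0.0393
```

Run:
```python
from st import *
crop("top",295,255,50,37,8,"t5.png")
crop("side",330,270,60,45,6,"s5.png")
```

```text
t 4.63 pos [ 0.5607 -0.2289  0.061 ] local 0.0005 -0.0003 yaw 59.81 F [-1.6  3.3  5.8] Fjaw 2.1 T [ 0.52  0.36 -0.06] open 0.0393 down [ 3.0e-04  1.2e-03 -1.0e+00] q6 0.03
```

View pics/t5.png

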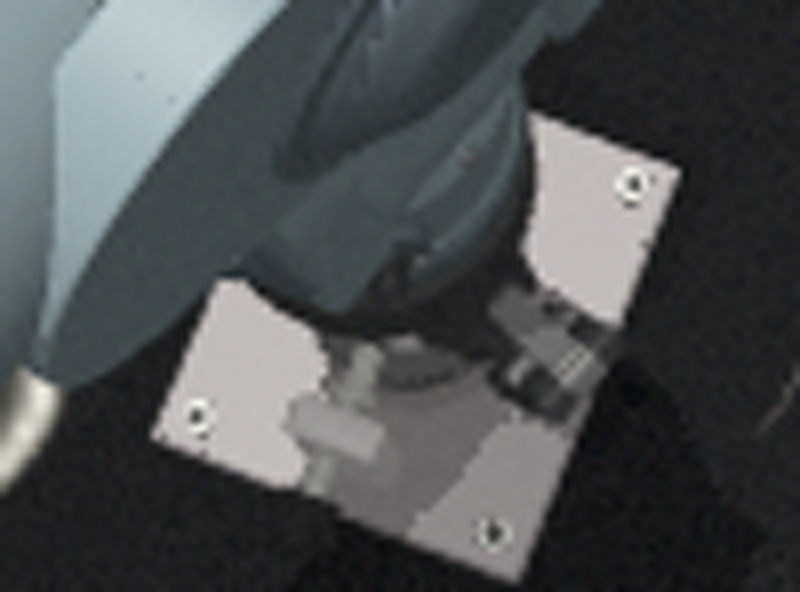

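View pics/s5.png

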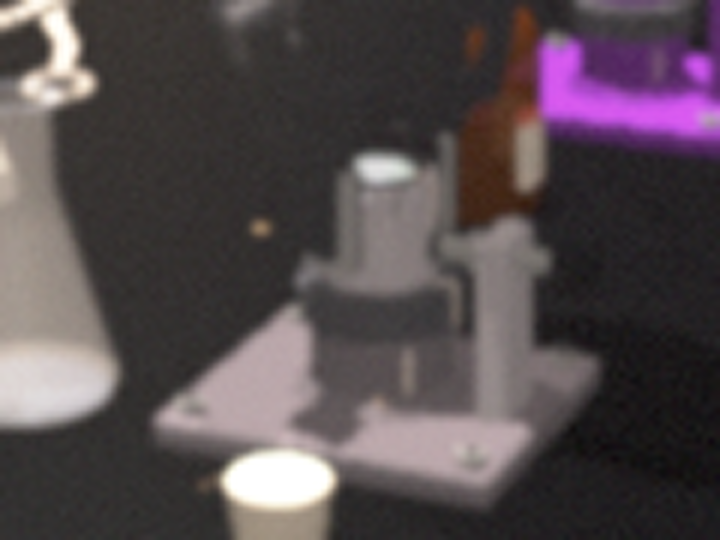

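Emit:
carry_out:
  motion:
    - {"dx": 0,"dy": 0,"dz": 0,"wx": 0,"wy": 0,"wz": 0,"jaw": 0.06}
    - {"dx": 0,"dy": 0,"dz": 0,"wx": 0,"wy": 0,"wz": 0,"jaw": 0.075}
    - {"dx": 0,"dy": 0,"dz": 0,"wx": 0,"wy": 0,"wz": 0,"jaw": 0.075}
    - {"dx": 0,"dy": 0,"dz": 0.015,"wx": 0,"wy": 0,"wz": 0,"jaw": 0.075}
    - {"dx": 0,"dy": 0,"dz": 0.035,"wx": 0,"wy": 0,"wz": 0,"jaw": 0.075}
    - {"dx": -0.02,"dy": 0.004,"dz": 0.03,"wx": 0,"wy": 0,"wz": 3,"jaw": 0.05}
    - {"dx": -0.035,"dy": 0.007,"dz": 0.01,"wx": 0,"wy": 0,"wz": 5,"jaw": 0.0}
    - {"dx": -0.035,"dy": 0.007,"dz": 0,"wx": 0,"wy": 0,"wz": 6,"jaw": 0.0}

```text
clock: 5.4
position: [0.4731, -0.2135, 0.1538]
eef_rot: [-1.007, 1.325, 0.994]
ft_force: [0.2, -1.0, -0.1]
opening: 0.0392
```

Emit:
carry_out:
  motion:
    - {"dx": -0.025,"dy": 0.005,"dz": 0,"wx": 0,"wy": 0,"wz": 6,"jaw": 0.0}
    - {"dx": 0,"dy": 0,"dz": 0,"wx": 0,"wy": 0,"wz": 0,"jaw": 0.0}

```text
clock: 5.57
position: [0.4402, -0.2046, 0.1497]
eef_rot: [-1.073, 1.291, 1.082]
ft_force: [-0.4, 0.7, 0.2]
opening: 0.0137
```

Run:
```python
from st import *
crop("top",295,250,50,37,8,"t6.png")
crop("side",330,270,60,45,6,"s6.png")
```

```text
t 5.57 pos [ 0.4402 -0.2046  0.1497] local -0.1224 0.0014 yaw 79.81 F [-0.4  0.7  0.2] Fjaw 0.7 T [0.04 0.02 0.01] open 0.0137 down [-0.0051  0.0023 -1.    ] q6 -0.39
```

View pics/t6.png

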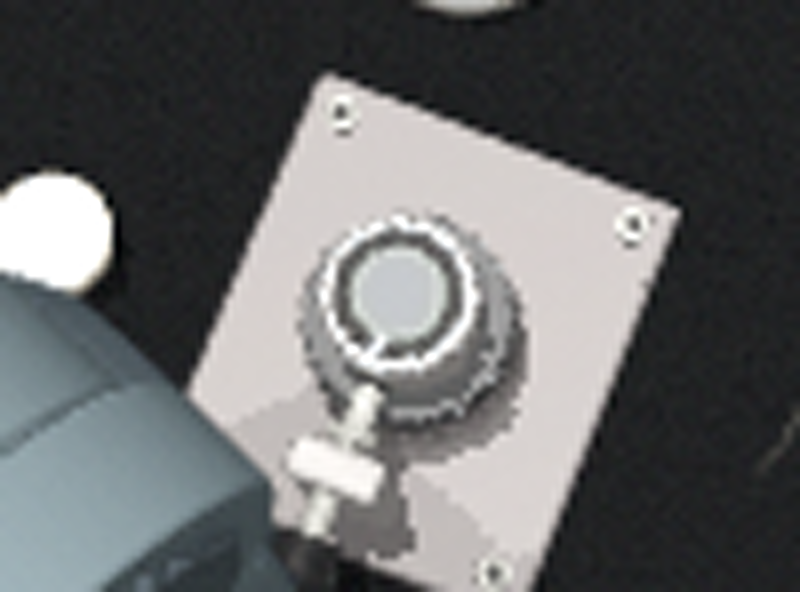

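View pics/s6.png

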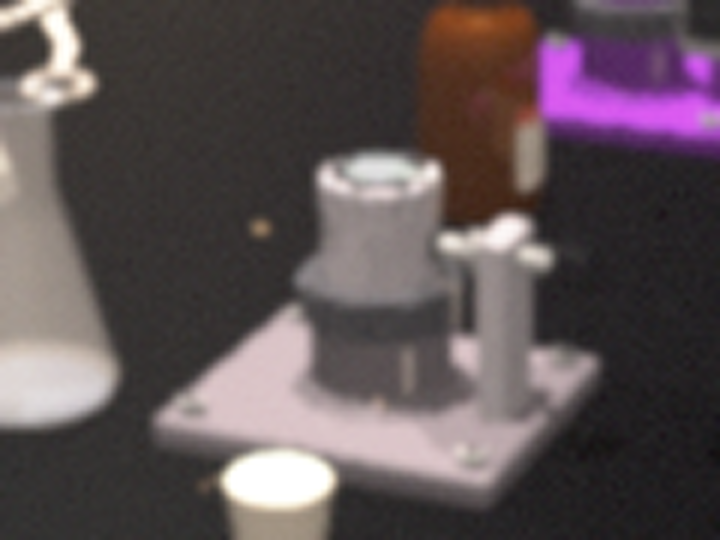

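Run:
```python
from h import *
P=np.array([.5606,-.2286]);Y=-.186
def a(n,x,y,z):
    w=ray("top",245+x/8-.44,213+y/8-.44,z)[:2]-P; t=np.arctan2(w[1],w[0])-Y-np.pi; print(n,np.hypot(*w),(t+np.pi)%(2*np.pi)-np.pi)
for x,y in((372,352),(375,347),(383,335)):a("bar",x,y,.092)
a("pin",366,400,.068);a("pin",320,520,.068);a("guide",337,468,.078);a("rimc",400,290,.092)
print((proj("top",[[*(P+[-.983*.02,.185*.02]),.092],[*(P+[-.983*.015,.185*.015]),.092]])-[245,213]+.44)*8)
```

```text
bar 0.016274249537591427 -0.04454540172744714
bar 0.014794181869346107 -0.033757443580801905
bar 0.011176676587567885 0.020798181928071813
pin 0.02581287775929582 -0.015793533910231083
pin 0.05918590945055355 0.005969749020152015
guide 0.04586457609838836 0.011720079304892383
rimc 0.0012075055129676293 -3.0463294470621207
[[369.06993368 366.57274378]
 [376.48716446 348.49170085]]
```

Emit:
carry_out:
  motion:
    - {"dx": 0,"dy": -0.001,"dz": -0.03,"wx": 0,"wy": 0,"wz": 0,"jaw": 0.0}
    - {"dx": 0,"dy": 0,"dz": -0.035,"wx": 0,"wy": 0,"wz": 0,"jaw": 0.0}
    - {"dx": 0,"dy": 0,"dz": -0.025,"wx": 0,"wy": 0,"wz": 0,"jaw": 0.0}
    - {"dx": 0,"dy": 0,"dz": 0,"wx": 0,"wy": 0,"wz": 0,"jaw": 0.0}
    - {"dx": 0.01,"dy": -0.002,"dz": 0,"wx": 0,"wy": 0,"wz": 0,"jaw": 0.0}
    - {"dx": 0.01,"dy": -0.002,"dz": 0,"wx": 0,"wy": 0,"wz": 0,"jaw": 0.0}
    - {"dx": 0,"dy": 0,"dz": 0,"wx": 0,"wy": 0,"wz": 0,"jaw": 0.0}

```text
clock: 6.25
position: [0.4695, -0.2133, 0.0618]
eef_rot: [-1.079, 1.287, 1.072]
ft_force: [0.6, -0.7, 0.2]
opening: 0.0002
```

Run:
```python
from st import *
crop("side",340,270,60,45,6,"s7.png")
```

```text
t 6.25 pos [ 0.4695 -0.2133  0.0618] local -0.092 -0.0018 yaw 79.7 F [ 0.6 -0.7  0.2] Fjaw -0.6 T [-0.01 -0.01  0.04] open 0.0002 down [ 0.0041 -0.0021 -1.    ] q6 -0.37
```

View pics/s7.png

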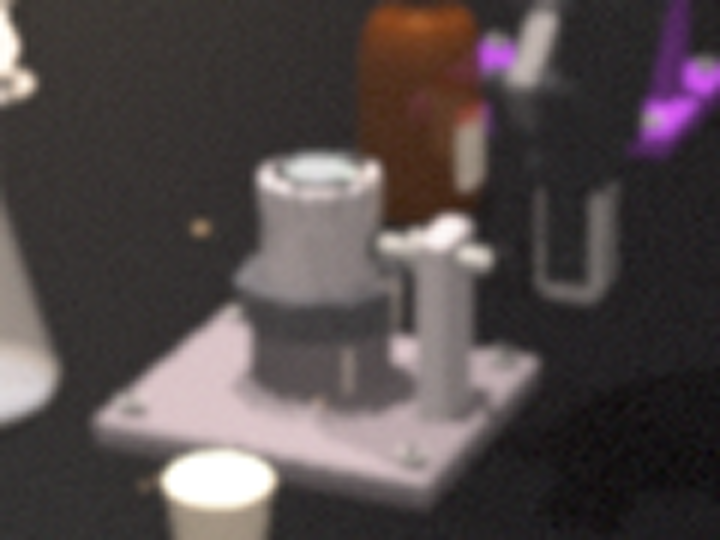

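Emit:
carry_out:
  motion:
    - {"dx": 0.002,"dy": 0.0006,"dz": 0,"wx": 0,"wy": 0,"wz": 0,"jaw": 0.0}
    - {"dx": 0.002,"dy": -0.0004,"dz": 0,"wx": 0,"wy": 0,"wz": 0,"jaw": 0.0}
    - {"dx": 0.002,"dy": -0.0004,"dz": 0,"wx": 0,"wy": 0,"wz": 0,"jaw": 0.0}
    - {"dx": 0.002,"dy": -0.0004,"dz": 0,"wx": 0,"wy": 0,"wz": 0,"jaw": 0.0}

```text
clock: 6.63
position: [0.4734, -0.2122, 0.0605]
eef_rot: [-1.075, 1.289, 1.076]
ft_force: [-1.5, -0.4, 0.8]
opening: 0.0003
```

Emit:
carry_out:
  motion:
    - {"dx": 0.0015,"dy": -0.0003,"dz": 0,"wx": 0,"wy": 0,"wz": 0,"jaw": 0.0}
    - {"dx": 0.0015,"dy": -0.0003,"dz": 0,"wx": 0,"wy": 0,"wz": 0,"jaw": 0.0}
    - {"dx": 0.001,"dy": -0.0002,"dz": 0,"wx": 0,"wy": 0,"wz": 0,"jaw": 0.0}

```text
clock: 6.88
position: [0.4776, -0.213, 0.0603]
eef_rot: [-1.075, 1.289, 1.076]
ft_force: [-2.5, 1.0, 1.2]
opening: 0.0
```

```bash
python3 st.py
```

```text
t 6.88 pos [ 0.4776 -0.213   0.0603] local -0.0842 0.0001 yaw 79.68 F [-2.5  1.   1.2] Fjaw 0.6 T [ 0.05  0.28 -0.01] open 0.0 down [-5.e-04  3.e-04 -1.e+00] q6 -0.36
```

Emit:
carry_out:
  motion:
    - {"dx": 0.0015,"dy": -0.0003,"dz": 0,"wx": 0,"wy": 0,"wz": 0,"jaw": 0.0}
    - {"dx": 0.0015,"dy": -0.0003,"dz": 0,"wx": 0,"wy": 0,"wz": 0,"jaw": 0.0}
    - {"dx": 0.0015,"dy": -0.0003,"dz": 0,"wx": 0,"wy": 0,"wz": 0,"jaw": 0.0}

```text
clock: 7.13
position: [0.4823, -0.2139, 0.0603]
eef_rot: [-1.075, 1.289, 1.076]
ft_force: [-1.3, -0.1, 1.4]
opening: -0.0001
```

Emit:
carry_out:
  motion:
    - {"dx": 0.0015,"dy": -0.0003,"dz": 0,"wx": 0,"wy": 0,"wz": 0,"jaw": 0.0}
    - {"dx": 0.001,"dy": -0.0002,"dz": 0,"wx": 0,"wy": 0,"wz": 0,"jaw": 0.0}

```text
clock: 7.3
position: [0.4841, -0.2142, 0.0601]
eef_rot: [-1.075, 1.29, 1.077]
ft_force: [-5.6, 0.8, 3.6]
opening: -0.0005
```

```bash
python3 st.py
```

```text
t 7.3 pos [ 0.4841 -0.2142  0.0601] local -0.0775 0.0001 yaw 79.69 F [-5.6  0.8  3.6] Fjaw -0.2 T [ 0.19  1.03 -0.01] open -0.0005 down [-1.7e-03  4.0e-04 -1.0e+00] q6 -0.36
```

Force is rising at the expected home position; one more small push to confirm.

Emit:
carry_out:
  motion:
    - {"dx": 0.001,"dy": -0.0002,"dz": 0,"wx": 0,"wy": 0,"wz": 0,"jaw": 0.0}
    - {"dx": 0.001,"dy": -0.0002,"dz": 0,"wx": 0,"wy": 0,"wz": 0,"jaw": 0.0}
    - {"dx": 0,"dy": 0,"dz": 0,"wx": 0,"wy": 0,"wz": 0,"jaw": 0.0}

```text
clock: 7.55
position: [0.4841, -0.2142, 0.0599]
eef_rot: [-1.072, 1.293, 1.079]
ft_force: [-8.0, 2.4, 5.2]
opening: -0.0001
```

```bash
python3 st.py
```

```text
t 7.55 pos [ 0.4841 -0.2142  0.0599] local -0.0776 0.0001 yaw 79.67 F [-8.   2.4  5.2] Fjaw 0.9 T [ 0.19  1.47 -0.06] open -0.0001 down [-5.3e-03  9.0e-04 -1.0e+00] q6 -0.35
```

Emit:
carry_out:
  motion:
    - {"dx": -0.015,"dy": 0.003,"dz": 0,"wx": 0,"wy": 0,"wz": 0,"jaw": 0.0}
    - {"dx": -0.02,"dy": 0.004,"dz": 0,"wx": 0,"wy": 0,"wz": 0,"jaw": 0.0}
    - {"dx": 0,"dy": 0,"dz": 0.035,"wx": 0,"wy": 0,"wz": 6,"jaw": 0.08}
    - {"dx": 0,"dy": 0,"dz": 0.04,"wx": 0,"wy": 0,"wz": 6,"jaw": 0.085}
    - {"dx": 0,"dy": 0,"dz": 0.025,"wx": 0,"wy": 0,"wz": 6,"jaw": 0.085}
    - {"dx": 0,"dy": 0,"dz": 0,"wx": 0,"wy": 0,"wz": 6,"jaw": 0.085}

```text
clock: 8.05
position: [0.4558, -0.2102, 0.1664]
eef_rot: [-1.396, 1.082, 1.376]
ft_force: [1.2, -0.7, -0.2]
opening: 0.048
```

Run:
```python
from st import *
crop("top",295,250,50,37,8,"t8.png")
crop("side",340,270,50,37,8,"s8.png")
```

```text
t 8.05 pos [ 0.4558 -0.2102  0.1664] local -0.1061 -0.0012 yaw 103.98 F [ 1.2 -0.7 -0.2] Fjaw -0.9 T [-0.08 -0.04 -0.01] open 0.048 down [ 0.0102 -0.0057 -0.9999] q6 -0.8
```

View pics/t8.png

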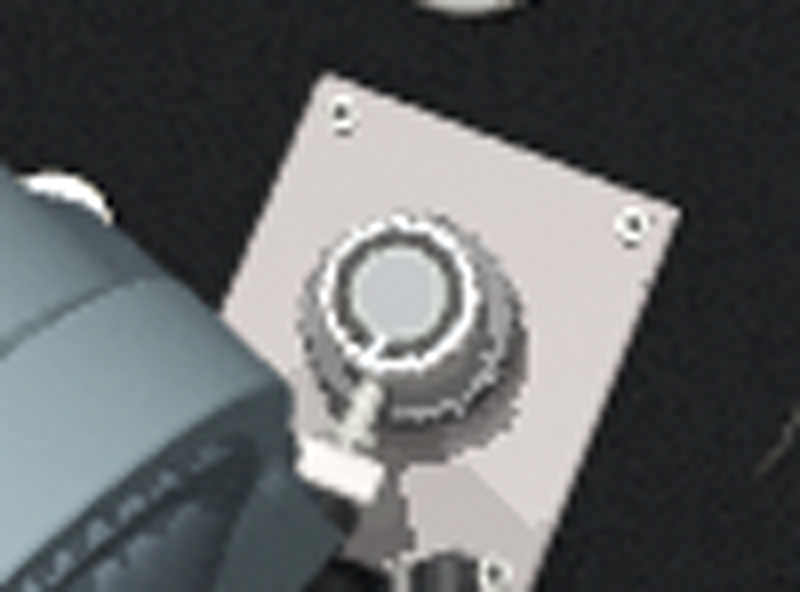

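View pics/s8.png

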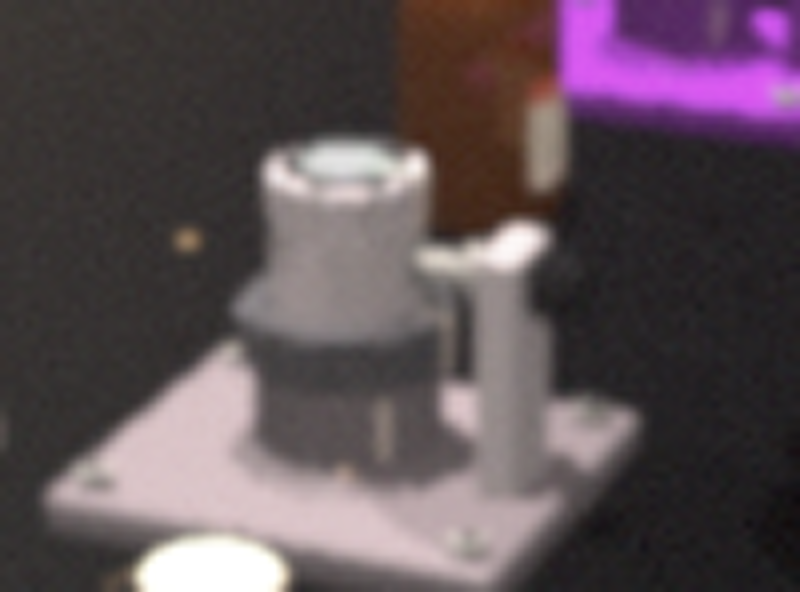

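```bash
cat > ang.py <<'E'
from h import *
P=np.array([.5606,-.2286]);Y=-.186
def pt(a,r,z): t=Y+np.pi+a; return [P[0]+r*np.cos(t),P[1]+r*np.sin(t),z]
def sideangle(u,r,z):
    A=np.linspace(-2,1,3001); q=proj("side",[pt(a,r,z) for a in A])
    return A[np.argsort(abs(q[:,0]-u))[:1]], q[np.argmin(abs(q[:,0]-u))]
# only visible branch
E
python3 - <<'E'
from ang import *
for u,r,z in((290+385/8-.44,.025,.034),(290+385/8-.44,.025,.026),(290+447/8-.44,.028,.048),(290+447/8-.44,.028,.043)): print(u,sideangle(u,r,z))
for a in (-1.3,-1.1,-.9,-.7,-.5,-.3,0): print(a,(proj("side",[pt(a,.025,.034),pt(a,.028,.047)])-[290,233]+.44)*8)
E
```

```text
337.685 (array([-0.76]), array([337.68246393, 283.44929609]))
337.685 (array([-0.761]), array([337.68359166, 287.03863656]))
345.435 (array([0.013]), array([345.43568668, 274.79790082]))
345.435 (array([0.014]), array([345.4350656 , 277.03645993]))
-1.3 [[333.18630003 409.96807563]
 [331.05242041 367.53300942]]
-1.1 [[352.73043058 410.23633621]
 [353.10776522 367.81834446]]
-0.9 [[372.04291969 408.93305164]
 [374.90045491 366.37904124]]
-0.7 [[390.29763962 406.11704677]
 [395.49013916 363.28101231]]
-0.5 [[406.7220976  401.91562887]
 [413.99912008 358.66640007]]
-0.3 [[420.63557858 396.51694768]
 [429.65672374 352.74470343]]
0 [[435.6169643  386.70511385]
 [446.46892278 342.00048874]]
```

Emit:
carry_out:
  motion:
    - {"dx": 0.026,"dy": -0.0047,"dz": 0,"wx": 0,"wy": 0,"wz": 0,"jaw": 0.085}
    - {"dx": 0.026,"dy": -0.0047,"dz": 0,"wx": 0,"wy": 0,"wz": 0,"jaw": 0.085}
    - {"dx": 0.026,"dy": -0.0047,"dz": 0,"wx": 0,"wy": 0,"wz": 0,"jaw": 0.085}
    - {"dx": 0.026,"dy": -0.0047,"dz": 0,"wx": 0,"wy": 0,"wz": 0,"jaw": 0.085}
    - {"dx": 0,"dy": 0,"dz": -0.02,"wx": 0,"wy": 0,"wz": 0,"jaw": 0.085}
    - {"dx": 0,"dy": 0,"dz": -0.03,"wx": 0,"wy": 0,"wz": 0,"jaw": 0.085}
    - {"dx": 0,"dy": 0,"dz": 0,"wx": 0,"wy": 0,"wz": 0,"jaw": 0.085}
    - {"dx": 0,"dy": 0,"dz": 0,"wx": 0,"wy": 0,"wz": 0,"jaw": 0.085}

```text
clock: 8.82
position: [0.5534, -0.2253, 0.1076]
eef_rot: [-1.376, 1.089, 1.388]
ft_force: [0.4, -0.4, -0.6]
opening: 0.0854
```

Emit:
carry_out:
  motion:
    - {"dx": 0,"dy": 0,"dz": 0,"wx": 0,"wy": 0,"wz": 0,"jaw": 0.085}
    - {"dx": 0,"dy": 0,"dz": 0,"wx": 0,"wy": 0,"wz": 0,"jaw": 0.085}

```text
clock: 8.98
position: [0.5565, -0.227, 0.1118]
eef_rot: [-1.384, 1.087, 1.381]
ft_force: [-0.7, -0.5, 0.6]
opening: 0.0852
```

```bash
python3 st.py
```

```text
t 8.98 pos [ 0.5565 -0.227   0.1118] local -0.0041 0.0008 yaw 103.64 F [-0.7 -0.5  0.6] Fjaw -0.3 T [ 0.04  0.03 -0.03] open 0.0852 down [ 1.8e-03 -8.0e-04 -1.0e+00] q6 -0.73
```

Emit:
carry_out:
  motion:
    - {"dx": 0.004,"dy": -0.0015,"dz": -0.02,"wx": 0,"wy": 0,"wz": 0,"jaw": 0.085}
    - {"dx": 0,"dy": 0,"dz": -0.03,"wx": 0,"wy": 0,"wz": 0,"jaw": 0.085}
    - {"dx": 0,"dy": 0,"dz": -0.015,"wx": 0,"wy": 0,"wz": 0,"jaw": 0.085}
    - {"dx": 0,"dy": 0,"dz": -0.01,"wx": 0,"wy": 0,"wz": 0,"jaw": 0.085}
    - {"dx": 0,"dy": 0,"dz": 0,"wx": 0,"wy": 0,"wz": 0,"jaw": 0.085}
    - {"dx": 0,"dy": 0,"dz": 0,"wx": 0,"wy": 0,"wz": 0,"jaw": 0.085}
    - {"dx": 0,"dy": 0,"dz": 0,"wx": 0,"wy": 0,"wz": 0,"jaw": 0.085}

```text
clock: 9.57
position: [0.5611, -0.2289, 0.0372]
eef_rot: [-1.385, 1.086, 1.38]
ft_force: [-0.8, -0.1, 0.4]
opening: 0.0853
```

Run:
```python
from st import *
crop("side",340,270,50,37,8,"s9.png")
```

```text
t 9.57 pos [ 0.5611 -0.2289  0.0372] local 0.0008 -0.0001 yaw 103.68 F [-0.8 -0.1  0.4] Fjaw 0.1 T [-0.02  0.03  0.01] open 0.0853 down [ 0.0027 -0.0014 -1.    ] q6 -0.73
```

View pics/s9.png

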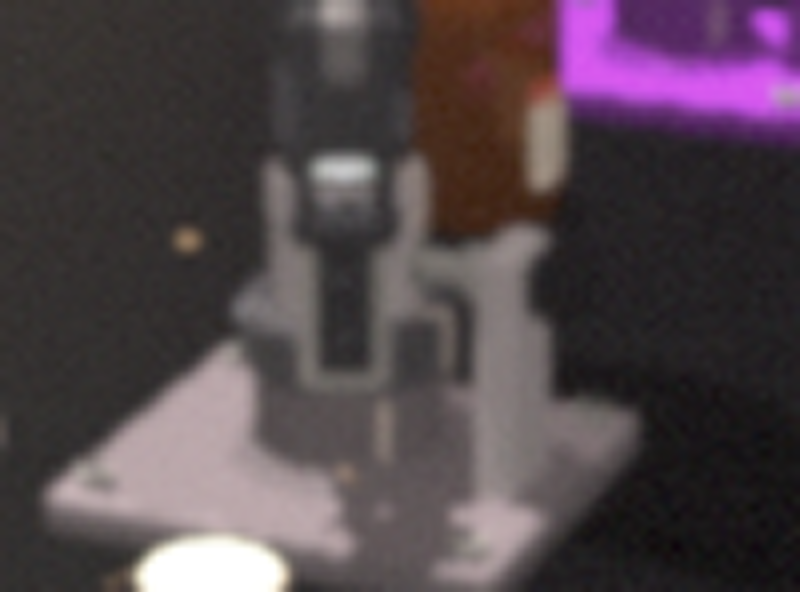

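Emit:
carry_out:
  motion:
    - {"dx": -0.0005,"dy": 0,"dz": -0.004,"wx": 0,"wy": 0,"wz": 0,"jaw": 0.07}
    - {"dx": 0,"dy": 0,"dz": 0,"wx": 0,"wy": 0,"wz": 0,"jaw": 0.06}
    - {"dx": 0,"dy": 0,"dz": 0,"wx": 0,"wy": 0,"wz": 0,"jaw": 0.056}
    - {"dx": 0,"dy": 0,"dz": 0,"wx": 0,"wy": 0,"wz": 0,"jaw": 0.05}
    - {"dx": 0,"dy": 0,"dz": 0,"wx": 0,"wy": 0,"wz": 0,"jaw": 0.045}
    - {"dx": 0,"dy": 0,"dz": 0,"wx": 0,"wy": 0,"wz": 0,"jaw": 0.045}
  squeeze: 50

```text
clock: 10.12
position: [0.5595, -0.2284, 0.032]
eef_rot: [-1.384, 1.087, 1.382]
ft_force: [-1.9, 0.7, 5.4]
opening: 0.0549
```

```bash
python3 st.py
```

```text
t 10.12 pos [ 0.5595 -0.2284  0.032 ] local -0.0008 0.0 yaw 103.68 F [-1.9  0.7  5.4] Fjaw 1.2 T [-0.03  0.36 -0.01] open 0.0549 down [ 5.e-04 -6.e-04 -1.e+00] q6 -0.73
```

Emit:
carry_out:
  motion:
    - {"dx": 0,"dy": 0,"dz": -0.0001,"wx": 0,"wy": 0,"wz": -4.5,"jaw": 0.045}
    - {"dx": 0,"dy": 0,"dz": -0.0001,"wx": 0,"wy": 0,"wz": -4.5,"jaw": 0.045}
    - {"dx": 0,"dy": 0,"dz": -0.0001,"wx": 0,"wy": 0,"wz": -4.5,"jaw": 0.045}
    - {"dx": 0,"dy": 0,"dz": -0.0001,"wx": 0,"wy": 0,"wz": -4.5,"jaw": 0.045}
    - {"dx": 0,"dy": 0,"dz": -0.0002,"wx": 0,"wy": 0,"wz": -4.5,"jaw": 0.045}
    - {"dx": 0,"dy": 0,"dz": -0.0002,"wx": 0,"wy": 0,"wz": -4.5,"jaw": 0.045}
    - {"dx": 0,"dy": 0,"dz": -0.0001,"wx": 0,"wy": 0,"wz": -4,"jaw": 0.045}
    - {"dx": 0,"dy": 0,"dz": -0.0001,"wx": 0,"wy": 0,"wz": -4,"jaw": 0.045}

```text
clock: 10.78
position: [0.5595, -0.2283, 0.0311]
eef_rot: [-0.929, 1.363, 0.928]
ft_force: [-1.3, 0.2, 7.3]
opening: 0.0543
```

```bash
python3 st.py
```

```text
t 10.78 pos [ 0.5595 -0.2283  0.0311] local -0.0008 0.0002 yaw 68.51 F [-1.3  0.2  7.3] Fjaw -0.3 T [0.1  0.4  0.17] open 0.0543 down [ 7.e-04 -3.e-04 -1.e+00] q6 -0.12
```

Emit:
carry_out:
  motion:
    - {"dx": 0,"dy": 0,"dz": -0.0001,"wx": 0,"wy": 0,"wz": -3,"jaw": 0.045}
    - {"dx": 0,"dy": 0,"dz": -0.0001,"wx": 0,"wy": 0,"wz": -3,"jaw": 0.045}
    - {"dx": 0,"dy": 0,"dz": 0,"wx": 0,"wy": 0,"wz": 0,"jaw": 0.045}

```text
clock: 11.03
position: [0.5595, -0.2283, 0.031]
eef_rot: [-0.851, 1.398, 0.849]
ft_force: [-1.2, 1.6, 6.8]
opening: 0.0546
```

```bash
python3 st.py
```

```text
t 11.03 pos [ 0.5595 -0.2283  0.031 ] local -0.0008 0.0002 yaw 62.59 F [-1.2  1.6  6.8] Fjaw 0.8 T [0.13 0.42 0.05] open 0.0546 down [ 8.e-04 -3.e-04 -1.e+00] q6 -0.01
```

Emit:
carry_out:
  motion:
    - {"dx": 0,"dy": 0,"dz": -0.0001,"wx": 0,"wy": 0,"wz": -2,"jaw": 0.045}
    - {"dx": 0,"dy": 0,"dz": 0,"wx": 0,"wy": 0,"wz": -1,"jaw": 0.045}
    - {"dx": 0,"dy": 0,"dz": 0,"wx": 0,"wy": 0,"wz": 0,"jaw": 0.045}

```text
clock: 11.28
position: [0.5595, -0.2283, 0.0309]
eef_rot: [-0.811, 1.414, 0.81]
ft_force: [-2.2, 1.6, 7.1]
opening: 0.0542
```

```bash
python3 st.py
```

```text
t 11.28 pos [ 0.5595 -0.2283  0.0309] local -0.0008 0.0002 yaw 59.66 F [-2.2  1.6  7.1] Fjaw 0.3 T [0.13 0.41 0.01] open 0.0542 down [ 8.e-04 -4.e-04 -1.e+00] q6 0.04
```

Emit:
carry_out:
  motion:
    - {"dx": 0,"dy": 0,"dz": 0,"wx": 0,"wy": 0,"wz": -1.5,"jaw": 0.045}
    - {"dx": 0,"dy": 0,"dz": 0,"wx": 0,"wy": 0,"wz": -1.5,"jaw": 0.045}

```text
clock: 11.45
position: [0.5595, -0.2282, 0.0308]
eef_rot: [-0.771, 1.429, 0.77]
ft_force: [-2.4, 1.1, 6.6]
opening: 0.0543
```

Run:
```python
from st import *
crop("side",340,270,50,37,8,"s10.png")
```

```text
t 11.45 pos [ 0.5595 -0.2282  0.0308] local -0.0008 0.0002 yaw 56.64 F [-2.4  1.1  6.6] Fjaw -0.4 T [0.1  0.33 0.14] open 0.0543 down [ 7.e-04 -3.e-04 -1.e+00] q6 0.09
```

View pics/s10.png

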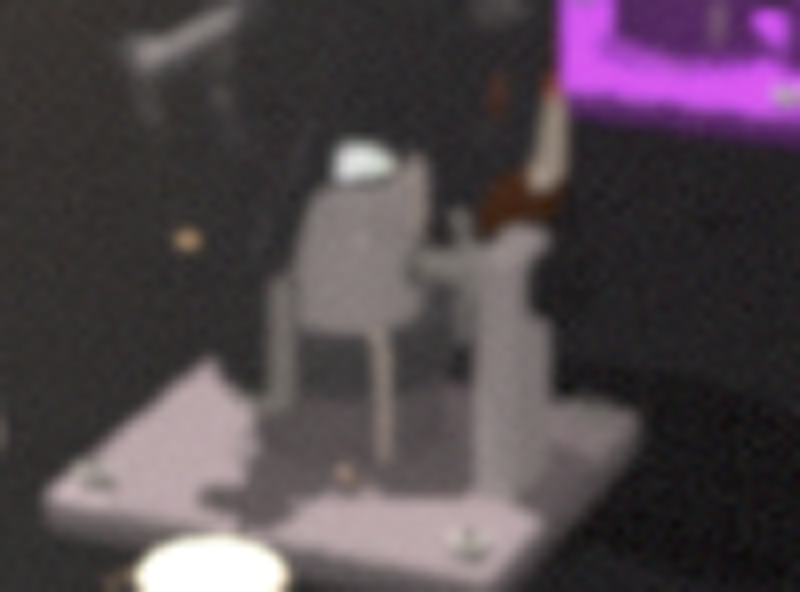

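Emit:
carry_out:
  motion:
    - {"dx": 0,"dy": 0,"dz": 0,"wx": 0,"wy": 0,"wz": -1.5,"jaw": 0.045}
    - {"dx": 0,"dy": 0,"dz": 0,"wx": 0,"wy": 0,"wz": -1.5,"jaw": 0.045}

```text
clock: 11.67
position: [0.5595, -0.2283, 0.0308]
eef_rot: [-0.731, 1.444, 0.73]
ft_force: [-1.9, 0.1, 6.0]
opening: 0.0546
```

```bash
python3 st.py
```

```text
t 11.67 pos [ 0.5595 -0.2283  0.0308] local -0.0008 0.0002 yaw 53.66 F [-1.9  0.1  6. ] Fjaw -1.1 T [0.04 0.31 0.29] open 0.0546 down [ 8.e-04 -4.e-04 -1.e+00] q6 0.14
```

Emit:
carry_out:
  motion:
    - {"dx": 0,"dy": 0,"dz": 0,"wx": 0,"wy": 0,"wz": -1.5,"jaw": 0.045}
    - {"dx": 0,"dy": 0,"dz": 0,"wx": 0,"wy": 0,"wz": -1,"jaw": 0.045}

```text
clock: 11.83
position: [0.5595, -0.2283, 0.0308]
eef_rot: [-0.698, 1.455, 0.697]
ft_force: [-2.5, -0.0, 6.9]
opening: 0.0548
```

```bash
python3 st.py
```

```text
t 11.83 pos [ 0.5595 -0.2283  0.0308] local -0.0008 0.0001 yaw 51.2 F [-2.5 -0.   6.9] Fjaw -1.6 T [0.09 0.32 0.58] open 0.0548 down [ 7.e-04 -5.e-04 -1.e+00] q6 0.18
```

Emit:
carry_out:
  motion:
    - {"dx": 0,"dy": 0,"dz": 0,"wx": 0,"wy": 0,"wz": -1.5,"jaw": 0.045}
    - {"dx": 0,"dy": 0,"dz": 0,"wx": 0,"wy": 0,"wz": -1,"jaw": 0.045}

```text
clock: 12.0
position: [0.5596, -0.2285, 0.0308]
eef_rot: [-0.665, 1.466, 0.663]
ft_force: [-1.8, -0.5, 5.7]
opening: 0.0545
```

Run:
```python
from st import *
crop("side",340,270,50,37,8,"s11.png")
```

```text
t 12.0 pos [ 0.5596 -0.2285  0.0308] local -0.0008 0.0 yaw 48.73 F [-1.8 -0.5  5.7] Fjaw -1.6 T [-0.    0.26  0.75] open 0.0545 down [ 8.e-04 -7.e-04 -1.e+00] q6 0.23
```

View pics/s11.png

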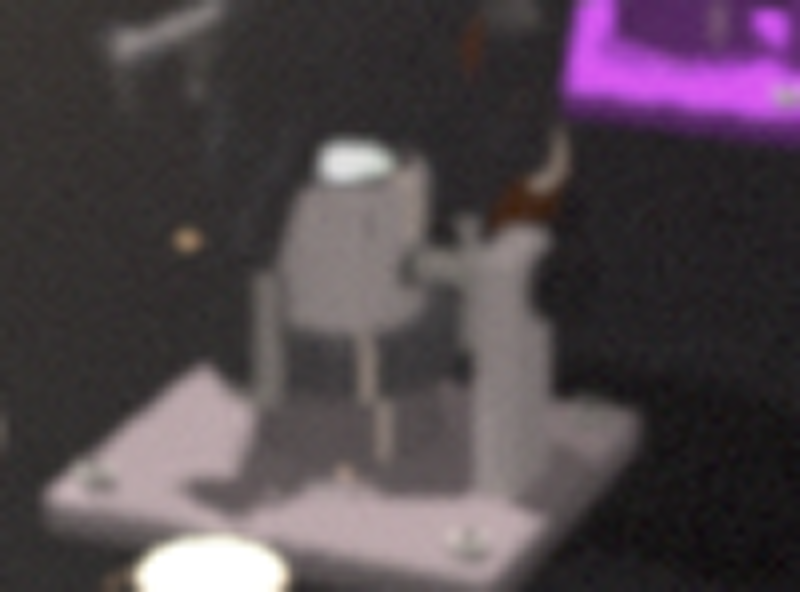

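Emit:
carry_out:
  motion:
    - {"dx": 0,"dy": 0,"dz": 0,"wx": 0,"wy": 0,"wz": 2,"jaw": 0.045}
    - {"dx": 0,"dy": 0,"dz": 0,"wx": 0,"wy": 0,"wz": 2,"jaw": 0.045}

```text
clock: 12.22
position: [0.5595, -0.2283, 0.0308]
eef_rot: [-0.72, 1.448, 0.719]
ft_force: [-2.7, 0.7, 7.3]
opening: 0.054
```

```bash
python3 st.py
```

```text
t 12.22 pos [ 0.5595 -0.2283  0.0308] local -0.0008 0.0001 yaw 52.84 F [-2.7  0.7  7.3] Fjaw -1.1 T [0.18 0.32 0.24] open 0.054 down [ 7.e-04 -4.e-04 -1.e+00] q6 0.16
```

Emit:
carry_out:
  motion:
    - {"dx": 0,"dy": 0,"dz": 0,"wx": 0,"wy": 0,"wz": 0,"jaw": 0.065}
    - {"dx": 0,"dy": 0,"dz": 0,"wx": 0,"wy": 0,"wz": 0,"jaw": 0.085}
    - {"dx": 0,"dy": 0,"dz": 0,"wx": 0,"wy": 0,"wz": 0,"jaw": 0.085}
    - {"dx": 0,"dy": 0,"dz": 0.02,"wx": 0,"wy": 0,"wz": 0,"jaw": 0.085}
    - {"dx": 0,"dy": 0,"dz": 0.035,"wx": 0,"wy": 0,"wz": 0,"jaw": 0.085}
    - {"dx": 0,"dy": 0,"dz": 0.035,"wx": 0,"wy": 0,"wz": 0,"jaw": 0.085}
    - {"dx": -0.03,"dy": 0.01,"dz": 0.03,"wx": 0,"wy": 0,"wz": 5,"jaw": 0.085}
    - {"dx": -0.035,"dy": 0.01,"dz": 0.01,"wx": 0,"wy": 0,"wz": 5,"jaw": 0.085}

```text
clock: 12.88
position: [0.4996, -0.2106, 0.1632]
eef_rot: [-0.861, 1.391, 0.847]
ft_force: [1.1, -0.6, 0.7]
opening: 0.085
```

Emit:
carry_out:
  motion:
    - {"dx": -0.035,"dy": 0.01,"dz": 0,"wx": 0,"wy": 0,"wz": 5,"jaw": 0.085}
    - {"dx": -0.03,"dy": 0.01,"dz": 0,"wx": 0,"wy": 0,"wz": 5,"jaw": 0.085}
    - {"dx": 0,"dy": 0,"dz": 0,"wx": 0,"wy": 0,"wz": 0,"jaw": 0.085}

```text
clock: 13.13
position: [0.4231, -0.1847, 0.1571]
eef_rot: [-0.978, 1.34, 0.992]
ft_force: [0.8, 0.5, -0.4]
opening: 0.0849
```

Run:
```python
from st import *
crop("side",340,270,50,37,8,"s12.png")
crop("top",295,250,50,37,8,"t12.png")
```

```text
t 13.13 pos [ 0.4231 -0.1847  0.1571] local -0.143 0.0178 yaw 72.76 F [ 0.8  0.5 -0.4] Fjaw 0.7 T [ 0.02  0.06 -0.04] open 0.0849 down [-0.0081  0.0047 -1.    ] q6 -0.25
```

View pics/s12.png

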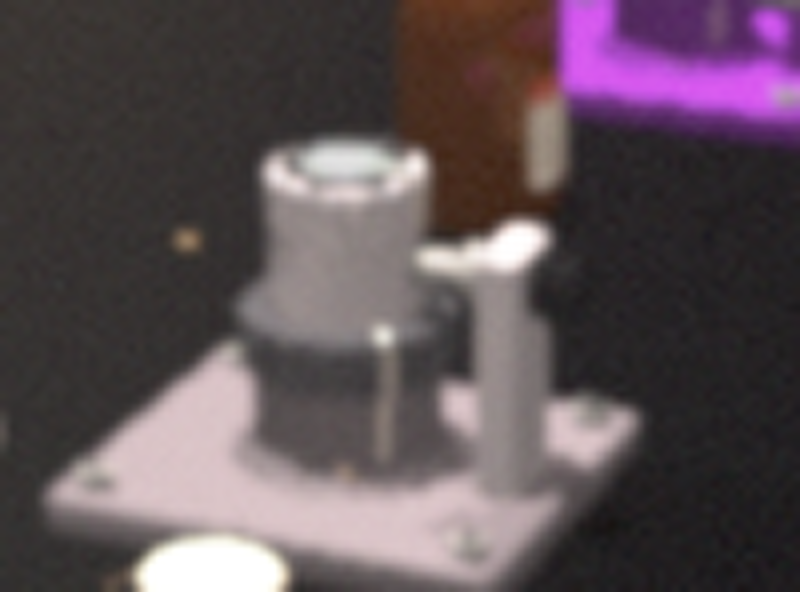

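View pics/t12.png

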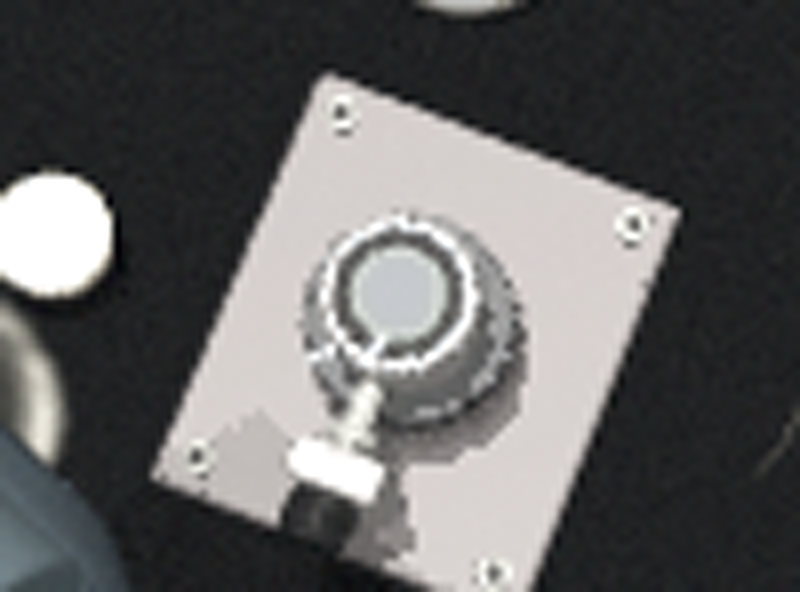

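Run:
```python
from ang import *
# average several frames
im=np.mean([imaging.get_image("side").astype(float) for _ in range(4)],0).sum(2)
r0,r1=274,292
for v in range(r0,r1):
    row=im[v,330:346]; b=np.median(row); w=np.clip(row-b-15,0,None); w[abs(np.arange(16)-np.argmax(row[4:12])-4)>2]=0
    print(v,(np.arange(330,346)*w).sum()/max(w.sum(),1e-9),row.max().round()-b.round(),end=" | ")
print()
for z,r in((.052,.028),(.047,.028),(.042,.028),(.036,.025),(.030,.025),(.025,.025)):
    print(z,[proj("side",[pt(a,r,z)])[0].round(2).tolist() for a in(-.84,-.76,-.68)])
```

```text
274 337.3414108777598 210.0 | 275 337.39830108541764 230.0 | 276 337.47423764458466 126.0 | 277 337.98913781398505 103.0 | 278 338.0731829573935 122.0 | 279 338.13154238073184 130.0 | 280 338.11553398058254 128.0 | 281 338.12913553895413 198.0 | 282 338.1091877496671 233.0 | 283 337.85656292286876 232.0 | 284 337.55994729907775 211.0 | 285 337.46 144.0 | 286 337.47574123989216 98.0 | 287 337.44130127298445 92.0 | 288 337.4891461649783 93.0 | 289 337.50506756756755 80.0 | 290 337.48342541436466 38.0 | 291 0.0 50.0 | 
0.052 [[337.21, 275.98], [338.24, 275.83], [339.24, 275.64]]
0.047 [[337.22, 278.26], [338.25, 278.11], [339.24, 277.92]]
0.042 [[337.22, 280.53], [338.25, 280.38], [339.25, 280.19]]
0.036 [[336.76, 282.69], [337.68, 282.55], [338.56, 282.38]]
0.03 [[336.78, 285.39], [337.69, 285.25], [338.57, 285.07]]
0.025 [[336.79, 287.63], [337.7, 287.48], [338.58, 287.31]]
```

Ring and neck lines match to about 0.01 rad, and the pin is home. There's plenty of time, so I'll regrip once to confirm the ring is on its stop, then release without backing off.

Emit:
carry_out:
  motion:
    - {"dx": 0.034,"dy": -0.011,"dz": 0,"wx": 0,"wy": 0,"wz": 3,"jaw": 0.085}
    - {"dx": 0.034,"dy": -0.011,"dz": 0,"wx": 0,"wy": 0,"wz": 3,"jaw": 0.085}
    - {"dx": 0.035,"dy": -0.011,"dz": 0,"wx": 0,"wy": 0,"wz": 3,"jaw": 0.085}
    - {"dx": 0.034,"dy": -0.011,"dz": 0,"wx": 0,"wy": 0,"wz": 3,"jaw": 0.085}
    - {"dx": 0,"dy": 0,"dz": -0.03,"wx": 0,"wy": 0,"wz": 0,"jaw": 0.085}
    - {"dx": 0,"dy": 0,"dz": 0,"wx": 0,"wy": 0,"wz": 0,"jaw": 0.085}
    - {"dx": 0,"dy": 0,"dz": 0,"wx": 0,"wy": 0,"wz": 0,"jaw": 0.085}
    - {"dx": 0,"dy": 0,"dz": 0,"wx": 0,"wy": 0,"wz": 0,"jaw": 0.085}

```text
clock: 14.1
position: [0.5673, -0.2323, 0.1286]
eef_rot: [-1.139, 1.252, 1.142]
ft_force: [0.0, -0.0, 0.8]
opening: 0.085
```

```bash
python3 st.py
```

```text
t 14.1 pos [ 0.5673 -0.2323  0.1286] local 0.0075 -0.0023 yaw 84.68 F [ 0.  -0.   0.8] Fjaw -0.0 T [0.04 0.02 0.08] open 0.085 down [-1.3e-03  9.0e-04 -1.0e+00] q6 -0.4
```

Emit:
carry_out:
  motion:
    - {"dx": -0.0075,"dy": 0.0038,"dz": -0.005,"wx": 0,"wy": 0,"wz": 0,"jaw": 0.085}
    - {"dx": 0,"dy": 0,"dz": -0.03,"wx": 0,"wy": 0,"wz": 0,"jaw": 0.085}
    - {"dx": 0,"dy": 0,"dz": -0.03,"wx": 0,"wy": 0,"wz": 0,"jaw": 0.085}
    - {"dx": 0,"dy": 0,"dz": -0.02,"wx": 0,"wy": 0,"wz": 0,"jaw": 0.085}
    - {"dx": 0,"dy": 0,"dz": -0.011,"wx": 0,"wy": 0,"wz": 0,"jaw": 0.085}
    - {"dx": 0,"dy": 0,"dz": 0,"wx": 0,"wy": 0,"wz": 0,"jaw": 0.085}
    - {"dx": 0,"dy": 0,"dz": 0,"wx": 0,"wy": 0,"wz": 0,"jaw": 0.085}
    - {"dx": 0,"dy": 0,"dz": 0,"wx": 0,"wy": 0,"wz": 0,"jaw": 0.085}

```text
clock: 14.77
position: [0.5614, -0.2295, 0.0348]
eef_rot: [-1.143, 1.25, 1.138]
ft_force: [0.4, 0.4, 0.6]
opening: 0.0853
```

```bash
python3 st.py
```

```text
t 14.77 pos [ 0.5614 -0.2295  0.0348] local 0.0012 -0.0007 yaw 84.68 F [0.4 0.4 0.6] Fjaw 0.4 T [-0.02  0.01 -0.05] open 0.0853 down [ 0.0029 -0.0014 -1.    ] q6 -0.4
```

Emit:
carry_out:
  motion:
    - {"dx": -0.001,"dy": 0.0006,"dz": -0.002,"wx": 0,"wy": 0,"wz": 0,"jaw": 0.07}
    - {"dx": 0,"dy": 0,"dz": 0,"wx": 0,"wy": 0,"wz": 0,"jaw": 0.06}
    - {"dx": 0,"dy": 0,"dz": 0,"wx": 0,"wy": 0,"wz": 0,"jaw": 0.056}
    - {"dx": 0,"dy": 0,"dz": 0,"wx": 0,"wy": 0,"wz": 0,"jaw": 0.05}
    - {"dx": 0,"dy": 0,"dz": 0,"wx": 0,"wy": 0,"wz": 0,"jaw": 0.045}
    - {"dx": 0,"dy": 0,"dz": 0,"wx": 0,"wy": 0,"wz": 0,"jaw": 0.045}
  squeeze: 50

```text
clock: 15.27
position: [0.5597, -0.2284, 0.032]
eef_rot: [-1.142, 1.251, 1.139]
ft_force: [-1.2, 1.1, 5.0]
opening: 0.0544
```

```bash
python3 st.py
```

```text
t 15.27 pos [ 0.5597 -0.2284  0.032 ] local -0.0006 0.0001 yaw 84.69 F [-1.2  1.1  5. ] Fjaw 1.0 T [0.22 0.26 0.04] open 0.0544 down [ 1.5e-03 -4.0e-04 -1.0e+00] q6 -0.4
```

Emit:
carry_out:
  motion:
    - {"dx": 0,"dy": 0,"dz": 0,"wx": 0,"wy": 0,"wz": -1.5,"jaw": 0.045}
    - {"dx": 0,"dy": 0,"dz": 0,"wx": 0,"wy": 0,"wz": -1.5,"jaw": 0.045}

```text
clock: 15.43
position: [0.5597, -0.2284, 0.032]
eef_rot: [-1.102, 1.274, 1.1]
ft_force: [-2.1, 0.8, 4.9]
opening: 0.0545
```

```bash
python3 st.py
```

```text
t 15.43 pos [ 0.5597 -0.2284  0.032 ] local -0.0006 0.0001 yaw 81.63 F [-2.1  0.8  4.9] Fjaw 0.5 T [0.22 0.24 0.06] open 0.0545 down [ 1.5e-03 -4.0e-04 -1.0e+00] q6 -0.35
```

Emit:
carry_out:
  motion:
    - {"dx": 0,"dy": 0,"dz": 0,"wx": 0,"wy": 0,"wz": -1.5,"jaw": 0.045}
    - {"dx": 0,"dy": 0,"dz": 0,"wx": 0,"wy": 0,"wz": -1.5,"jaw": 0.045}

```text
clock: 15.6
position: [0.5597, -0.2284, 0.032]
eef_rot: [-1.063, 1.296, 1.061]
ft_force: [-1.5, -0.8, 3.4]
opening: 0.0544
```

```bash
python3 st.py
```

```text
t 15.6 pos [ 0.5597 -0.2284  0.032 ] local -0.0006 0.0001 yaw 78.66 F [-1.5 -0.8  3.4] Fjaw -1.1 T [0.15 0.21 0.29] open 0.0544 down [ 1.5e-03 -6.0e-04 -1.0e+00] q6 -0.29
```

Emit:
carry_out:
  motion:
    - {"dx": 0,"dy": 0,"dz": 0,"wx": 0,"wy": 0,"wz": -1.5,"jaw": 0.045}
    - {"dx": 0,"dy": 0,"dz": 0,"wx": 0,"wy": 0,"wz": -1.5,"jaw": 0.045}

```text
clock: 15.77
position: [0.5597, -0.2285, 0.032]
eef_rot: [-1.024, 1.316, 1.022]
ft_force: [-1.4, -0.9, 5.1]
opening: 0.0542
```

Run:
```python
from st import *
crop("side",340,270,50,37,8,"s13.png")
```

```text
t 15.77 pos [ 0.5597 -0.2285  0.032 ] local -0.0006 -0.0 yaw 75.69 F [-1.4 -0.9  5.1] Fjaw -1.2 T [0.23 0.19 0.57] open 0.0542 down [ 1.4e-03 -7.0e-04 -1.0e+00] q6 -0.24
```

Emit:
carry_out:
  motion:
    - {"dx": 0,"dy": 0,"dz": 0,"wx": 0,"wy": 0,"wz": 0,"jaw": 0.056}
    - {"dx": 0,"dy": 0,"dz": 0,"wx": 0,"wy": 0,"wz": 0,"jaw": 0.075}
    - {"dx": 0,"dy": 0,"dz": 0,"wx": 0,"wy": 0,"wz": 0,"jaw": 0.085}
    - {"dx": 0,"dy": 0,"dz": 0,"wx": 0,"wy": 0,"wz": 0,"jaw": 0.085}
    - {"dx": 0,"dy": 0,"dz": 0.02,"wx": 0,"wy": 0,"wz": 0,"jaw": 0.085}
    - {"dx": 0,"dy": 0,"dz": 0.035,"wx": 0,"wy": 0,"wz": 0,"jaw": 0.085}
    - {"dx": 0,"dy": 0,"dz": 0.035,"wx": 0,"wy": 0,"wz": 0,"jaw": 0.085}
    - {"dx": -0.03,"dy": 0.01,"dz": 0.03,"wx": 0,"wy": 0,"wz": 0,"jaw": 0.085}

```text
clock: 16.48
position: [0.5349, -0.2208, 0.1517]
eef_rot: [-1.028, 1.314, 1.018]
ft_force: [-0.0, 0.1, 0.9]
opening: 0.0849
```

Emit:
carry_out:
  motion:
    - {"dx": -0.035,"dy": 0.01,"dz": 0.03,"wx": 0,"wy": 0,"wz": 0,"jaw": 0.085}
    - {"dx": -0.035,"dy": 0.01,"dz": 0,"wx": 0,"wy": 0,"wz": 0,"jaw": 0.085}
    - {"dx": -0.03,"dy": 0.01,"dz": 0,"wx": 0,"wy": 0,"wz": 0,"jaw": 0.085}
    - {"dx": 0,"dy": 0,"dz": 0,"wx": 0,"wy": 0,"wz": 0,"jaw": 0.085}
    - {"dx": 0,"dy": 0,"dz": 0,"wx": 0,"wy": 0,"wz": 0,"jaw": 0.085}

```text
clock: 16.9
position: [0.4326, -0.1889, 0.1758]
eef_rot: [-1.022, 1.318, 1.024]
ft_force: [0.3, -0.1, -0.8]
opening: 0.0848
```

Run:
```python
from st import *
a=imaging.get_image("side"); cv2.imwrite("pics/side_end.png",a[:,:,::-1])
b=imaging.get_image("top"); cv2.imwrite("pics/top_end.png",b[:,:,::-1])
crop("side",340,270,50,37,8,"s14.png",a); crop("top",295,250,50,37,8,"t14.png",b)
im=np.mean([imaging.get_image("side").astype(float) for _ in range(3)],0).sum(2)
for v in range(274,290):
    row=im[v,330:346]; m=np.median(row); w=np.clip(row-m-15,0,None); w[abs(np.arange(16)-np.argmax(row[4:12])-4)>2]=0
    print(v,round((np.arange(330,346)*w).sum()/max(w.sum(),1e-9),2),end=" | ")
```

```text
t 16.9 pos [ 0.4326 -0.1889  0.1758] local -0.1329 0.0154 yaw 75.66 F [ 0.3 -0.1 -0.8] Fjaw -0.0 T [ 0.02 -0.06  0.01] open 0.0848 down [-1.e-03  8.e-04 -1.e+00] q6 -0.3
274 337.36 | 275 337.39 | 276 337.47 | 277 338.01 | 278 338.09 | 279 337.96 | 280 337.95 | 281 337.94 | 282 337.96 | 283 337.78 | 284 337.54 | 285 337.48 | 286 337.49 | 287 337.41 | 288 337.49 | 289 337.5 |
```

View pics/s14.png

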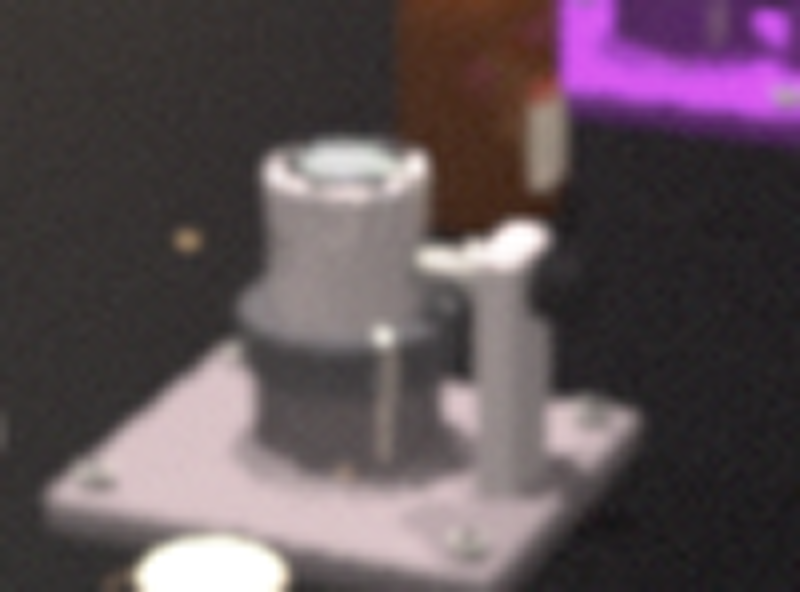

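View pics/t14.png

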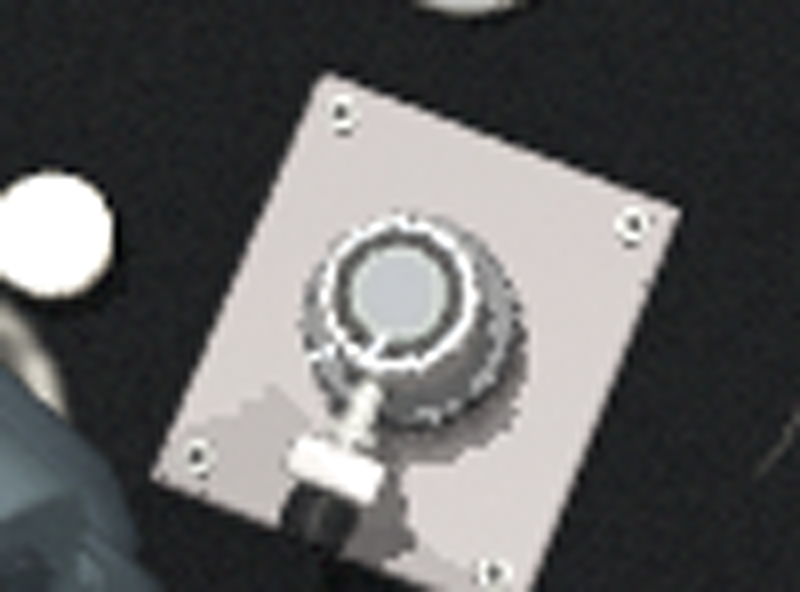

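View pics/top_end.png

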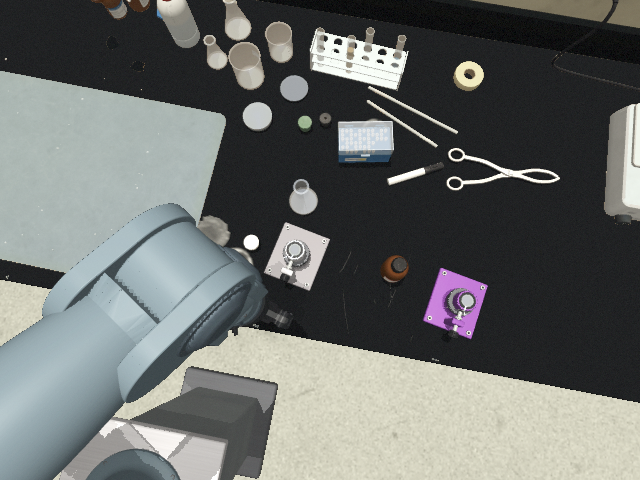

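The final images show the ring line (side px 338.0, -0.782 rad) level with the neck line (337.5, -0.779 rad). The knob is against the bracket (top crop 320,515). The flask, bottle and stopper are where they started (top px 303,200; 395,268; 252,242).

```bash
python3 -c "
from cell import order
print(order.sign_off())"
```

```text
the job is handed in; nothing more can be done
None
```

The barrel is pinned and the lock ring is tight. I handed the job in at about 17 s of the 72 s allowed, with the arm well clear.

**What I did**
- **Barrel:** I turned the grey camera's barrel about 39.5° clockwise.
- **Pin:** I pushed the index pin home. It stopped hard at about 8 N, after roughly 11–12 mm of travel.
- **Ring:** I turned the lock ring clockwise to its stop. I then gripped it again, and the torque climbed to 0.57 N m within a few degrees, so I released it without backing off.

**Last checks**
- **Ring and neck lines:** they agree to within 0.01 rad.
- **Barrel:** the image puts it about 0.03–0.04 rad off the pin. That is within the pin's play, but this reading is coarse (one pixel is about 0.1 rad).
- **Pin:** the knob sits against its bracket.
- **Other items:** the flask, bottle, stopper and purple look-alike show no visible movement.

**One disagreement:** during the first tightening, at 0.75 N m, the ring line went about 0.14 rad past the neck line. It sprang back to line up once released. If the barrel really sits 0.03–0.04 rad off, the ring could be that much short of its 1.3 rad stop, which is too small for me to resolve in the images.

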